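Close the dowelling jig's leaf and start its clamp screw by feel

ROBOT

A 6-joint arm with a two-finger parallel gripper is mounted at the origin on the work surface. World frame = base frame: x ahead of the robot, y to its left, z up, the work surface at z = 0. Lengths are in m, angles in rad, forces in N, time in s.
With the tool pointing down it reaches from about 0.375 to 0.975 m from the base axis. Payload 3.8 kg.
Tool frame: the origin (TCP) lies on the centre line of the jaws, within the pads' length; the fingertips stand 8 mm ahead of it and the grasp point (between the pads) lies 11 mm behind it; z points along the fingers, y is the direction in which the jaws open and shut (so a half turn about z gives the same grasp; the last joint's range is limited). The gripper opens to 85 mm and grips with 20 to 120 N. Pads are 22 mm wide; open, the fingers measure 114 mm over their backs; the gripper's body (76 mm by 85 mm) begins 54 mm behind the grasp point. The pads swing forward as they close: fully open they stand 13 mm farther back than shut.
Start: joints at [1.172, 0.264, 1.604, -0, 1.274, -0.037], TCP at [0.239, 0.631, 0.239] pointing down, gripper open.
Joint ranges: [-2.63, 2.63], [-0.94, 2.18], [0.31, 2.57], [-1.31, 4.45], [0, 2.66], [-2.55, 2.55]. Speed limits (rad/s): [2.57, 2.57, 3.14, 3.14, 3.14, 3.14].

INTERFACE

Orientations are given as a rotation vector (axis times angle).
In Python, from workcell import * gives the robot as it stands.
- The arm moves only by the tool play_rows, never from a script. Its arguments are lists of equal length, an entry for each row: "slide": the shift along the tool's x, y, z in cm, a list of three; "delta_rot": the turn, a rotation vector about the tool's x, y, z in rad, a list of three. In form: {"slide": [[x, y, z], ...], "delta_rot": [[wx, wy, wz], ...]}. A call has 1 to 12 rows; each row is the pose to reach, as a shift and turn from the pose measured when the call began, along the tool's axes at that moment; what a row does not reach only later rows make up. A row lasts 1/12 s, in which the tool goes at most 41.7 mm and 7.16 degrees, less where a joint would pass 70% of its speed; a pose out of reach is approached as far as the arm can. A call with a gripper value outside its range is refused whole. "hand" is the opening, from 0 (shut) to 1 (fully open), set as the call begins (left out, the last holds). The fingers move at their own pace and stop on an object; "force" is the grip in N (left out, the last holds). Time passes only in rows, so rows that repeat a pose let the fingers close. It gives the time, the measured TCP pose, the force and the opening at its end, in the units of the state.
- read_state(): the state, without advancing time (a new reading comes with each control period).
- read_camera(name): name is "side" or "top"; returns a dict with "image" (420x560x3 uint8, red, green, blue), "depth" (420x560 float32, m along the optical axis (not along the pixel's ray), 0 where there is no reading), "fovy" (degrees; the focal length in pixels is half the picture's height over the tangent of half this angle, whatever the lens; pixels are square), "cx", "cy" (the principal point, pixels), "world_from_camera" (4x4, takes a point from camera to world coordinates). Camera axes: x right, y up, looking along -z (the intrinsics and any distortion apply to the point x, -y, -z); pixel columns grow to the right and rows downward; lengths in m; the calibration is good to about 2 mm. A picture is of the moment at which its call begins.
- finish_job(): hands the job in, once; it reports no verdict.
Trained networks look in a picture, given as the dict that the camera call returned (one of the last four; its "shot" number tells which), for a name from the list of things; names that differ only in an ending like _2 or _b are one class to them, and where a whole thing is asked for, a point or a joint stands for the part that bears it (a point fixed in the world has none). Each returns a list of dicts, best first, with "conf" (0 to 1); they miss things now and then, are a little off and sometimes report something else, mostly with a low value. They report only what shows in the picture. A call takes as long as a camera call.
- spot_in(target, picture): "bbox" ([centre column, centre row, width, height] in pixels, round what is visible of it).
- landmark_of(target, picture): "at" ([column, row] in pixels: a listed point, or the origin of a listed thing).
The state is a dict: "time": time; "q": joint angles; "joint_vel": joint speeds; "joint_torque": joint torques, N m; "tool_pos": TCP position; "tcp_rot": TCP orientation; "wrist_force": force on the tool from outside, world axes, zero at the start; "torque": the same for the moment, N m; "width": opening from 0.0 (shut) to 1.0 (fully open).
Only numpy, scipy, OpenCV 4.12 (cv2) and the standard library are available. Lean on these libraries where they do the work, as an engineer would, in place of code of your own. Each camera call takes 0.05 s, during which the arm holds its last target.

TASK

A rail is loaded in the dowelling jig: lower the hinged aluminium leaf until it lies fully down on its rest, then start the clamp screw with the orange T-grip as a joiner does, without forcing it: turn it gently backward (counterclockwise from above) in a hold loose enough to let it ride up and drop, until the thread drops in, then forward (clockwise) one full turn. Finish while holding the T-grip firmly between the fingers with the screw started just that one turn and the leaf still down; leave the rail in its place and everything else on the bench alone.

Things in the scene. Friction and masses are not known exactly. Their poses are not given: they have to be found in the camera images.
- jig: Dowel drilling jig screwed to the bench: plywood base 240 x 150 x 20 mm. Origin on the bench under its middle; x axis along the jig from the leaf's nose to the hinge, z up. A wooden rest block, 65.5 mm high, at x -122 to -98 mm carries the leaf's nose. The screw axis stands at x = -35 mm, y = 0.
- leaf_hinge (a point): On the hinge axis of the leaf, midway across it: jig x = +100 mm, y = 0, 36 mm above the bench. The axis runs along the jig's y.
- leaf_nose (a point): Point on the leaf's upper face, 5 mm in from its free end, midway across. With the leaf shut it lies 205 mm from the hinge towards jig -x and 76 mm above the bench.
- leaf (a joint): Angle of the leaf (rad): 0 shut, grows as the free end swings up and over towards jig +x, at most 1.5; starts at 0.7 to 1.2. Stiff hinge: it stays where left; 2 to 8 N near the nose moves it. Aluminium plate 210 x 90 x 10 mm, cranked: shut, its upper face is 76 mm above the bench, 40 mm above the hinge axis. Between the T-grip and the free end are 45 mm or more of bare plate.
- screw_grip (a point): Centre of the screw's orange T-grip, on the screw axis, 135 mm from the hinge along the leaf; 16 mm above the grip's underside. With the leaf shut it is 100 mm above the bench + screw_lift. The grip is a flat bar 56 long x 16 thick x 32 mm high; below it a 14 mm neck and a 26 mm wide guide sleeve, 8 mm high on the leaf.
- screw_turn (a joint): Turn of the clamp screw (rad), positive counterclockwise seen from above (backward, unscrewing), no stops. The bar's 56 mm length points along the leaf's width (jig y) at 0, the white dot at +y. Starts between -0.35 and 0.35. Turns easily (about 0.02 N m).
- screw_lift (a joint): Height of the screw in the leaf (m), 0 to 0.022; it slides by its own weight. 0: grip down on its sleeve (so while the leaf is up). Leaf shut: it rests on the bush's first thread at 0.016 to 0.018 and rises 1 mm per 60 deg backward to 0.018, then drops 6 mm to 0.012. The drop is unmarked, 0.4 to 1.8 rad back from the start. Forward, it sinks 6 mm a turn: 0.006 after one turn.
- clamp_screw: The captive clamp screw, 280 g: T-grip (white dot on top of one end), neck and threaded end in one piece. Origin on its axis 24 mm below screw_grip; z up the axis, y along the bar to the white dot. Fingers spread to 22 mm round the bar turn it yet let it rise and sink freely; spread beyond 62 mm they swing clear round it. Right-hand thread, 30 mm thick, 6 mm pitch.
- thread_bush: Brass threaded bush under the screw, fixed on the jig's base: 47 mm across, top 42 mm above the bench, 34 mm below the leaf's upper face. Origin under its centre.
- rail: Dark wooden rail 44 x 200 x 43.5 mm lying across the jig between two fences, under the leaf; origin under its centre.
- hammer: Joiner's hammer, 260 mm long, lying on the bench; bystander.
- square: Try square, dark wooden stock and steel blade, 166 x 120 mm, lying on the bench; bystander.
- spare_rail: Spare dark wooden rail 200 x 44 x 43.5 mm on the bench; bystander.
- smoothing_plane: Wooden smoothing plane 240 x 62 mm, 135 mm high, standing on the bench; bystander.
- marking_gauge: Wooden marking gauge with brass thumbscrew, beam 200 mm, 85 mm high; bystander.
- glue_bottle: Blue glue bottle, 64 mm across, 170 mm high; bystander.

How it is judged:
By the outcome, as a careful person would: the job done as asked, in the order asked, and still so for the second after the job is handed in, while the arm keeps its last pose, push and grip.
It also fails if it takes over 70 s, if anything falls off the work surface, if the arm or the gripper's body presses on something with over 40 N, if the wrist force passes 120 N, or if a joint passes its speed limit or range.

## Working session

There is one attempt and no reset: what is moved stays moved. The work goes in short steps, Python scripts to look and compute and a tool call to move; the robot and the scene stay as the last step left them, time stands still between calls to the robot, and variables do not carry over. Pictures are saved under pics/ and viewed, and the job is handed in when it is done.

Besides the shell and the picture viewer there is one more tool, called after "Call:" as a command line: name --argument value ..., lists and objects as JSON in quotes. play_rows: Moves the arm, as the interface text tells. Its arguments: {"type":"object","properties":{"slide":{"type":"array"},"delta_rot":{"type":"array"},"hand":{"type":"number"},"force":{"type":"number"}},"required":["slide","delta_rot"]}

```bash
mkdir -p pics; ls
cat > h.py <<'E'
import numpy as np, cv2
from workcell import *
from scipy.spatial.transform import Rotation as R
def save(p,n): cv2.imwrite(f'pics/{n}.png',cv2.cvtColor(p['image'],cv2.COLOR_RGB2BGR))
def world(p,c,r,d=None):
    f=210/np.tan(np.radians(p['fovy'])/2)
    if d is None: d=p['depth'][int(round(r)),int(round(c))]
    v=np.array([(c-p['cx'])/f*d,-(r-p['cy'])/f*d,-d,1])
    return (p['world_from_camera']@v)[:3]
def onz(p,c,r,z):
    a=world(p,c,r,1.0);o=p['world_from_camera'][:3,3]
    return o+(a-o)*(z-o[2])/(a[2]-o[2])
def proj(p,X):
    f=210/np.tan(np.radians(p['fovy'])/2)
    v=np.linalg.inv(p['world_from_camera'])@np.append(X,1)
    return p['cx']+f*v[0]/-v[2], p['cy']-f*v[1]/-v[2]
E
python3 - <<'E'
from h import *
np.set_printoptions(precision=4,suppress=True)
for n in ['side','top']:
    p=read_camera(n);save(p,n+'0')
    print(n,{k:v for k,v in p.items() if k not in('image','depth')})
    for t in ['jig','leaf_hinge','leaf_nose','screw_grip','clamp_screw','thread_bush','rail']:
        for d in landmark_of(t,p)[:2]:
            c,r=d['at']; 
            print(t,d['conf'],d['at'],world(p,c,r) if 0<=c<560 and 0<=r<420 else '')
print(read_state())
E
```

```text
pics
side {'fovy': 50.04043511460678, 'cx': 273.9596237660234, 'cy': 202.3689803889124, 'world_from_camera': array([[ 0.9276,  0.2735, -0.2543,  0.193 ],
       [-0.3735,  0.6721, -0.6394, -0.7752],
       [-0.004 ,  0.6881,  0.7256,  1.0191],
       [ 0.    ,  0.    ,  0.    ,  1.    ]]), 'shot': 1}
jig 0.67 [290.0, 208.2] [0.5696 0.0439 0.0444]
leaf_hinge 0.6 [317.6, 187.7] [0.6828 0.0915 0.0435]
leaf_nose 0.71 [297.4, 149.7] [0.6001 0.0745 0.2343]
screw_grip 0.52 [315.2, 153.0] [0.6611 0.085  0.1949]
clamp_screw 0.69 [307.8, 159.0] [0.6132 0.0353 0.2284]
thread_bush 0.57 [281.2, 214.8] [0.5403 0.0407 0.0308]
rail 0.92 [297.0, 201.2] [0.5992 0.0599 0.047 ]
top {'fovy': 45.179291862072176, 'cx': 276.8749821584212, 'cy': 206.4359751256111, 'world_from_camera': array([[-0.0209,  0.9911, -0.1316,  0.2819],
       [-0.9996, -0.0186,  0.019 ,  0.0415],
       [ 0.0163,  0.132 ,  0.9911,  1.824 ],
       [ 0.    ,  0.    ,  0.    ,  1.    ]]), 'shot': 2}
jig 0.95 [262.0, 190.9] [0.5758 0.0594 0.0407]
leaf_nose 0.94 [258.7, 176.6] [0.6086 0.0688 0.1407]
leaf_nose 0.35 [365.5, 188.5] [ 0.5808 -0.316   0.0223]
screw_grip 0.67 [248.7, 158.0] [0.6596 0.0996 0.201 ]
clamp_screw 0.72 [253.6, 165.6] [0.6386 0.0845 0.1792]
clamp_screw 0.7 [263.3, 188.7] [0.585  0.0547 0.0331]
thread_bush 0.45 [262.9, 197.2] [0.5569 0.0568 0.0148]
rail 0.72 [254.5, 182.8] [0.6008 0.0851 0.0678]
rail 0.29 [179.7, 192.5] [0.5698 0.347  0.0744]
{'time': 0.8, 'q': array([ 1.1721,  0.2638,  1.604 ,  0.    ,  1.2737, -0.0369]), 'joint_vel': array([0.0005, 0.0008, 0.0015, 0.0009, 0.0005, 0.001 ]), 'joint_torque': array([  0.0008, -51.4971, -36.7693,   0.0001,   0.0005,  -0.    ]), 'tool_pos': array([0.2389, 0.6313, 0.2393]), 'tcp_rot': array([0.5652, 3.0903, 0.0001]), 'wrist_force': array([0.4499, 0.1798, 0.0241]), 'torque': array([ 0.01  ,  0.0391, -0.023 ]), 'width': 1.001942997442539}
```

View pics/side0.png

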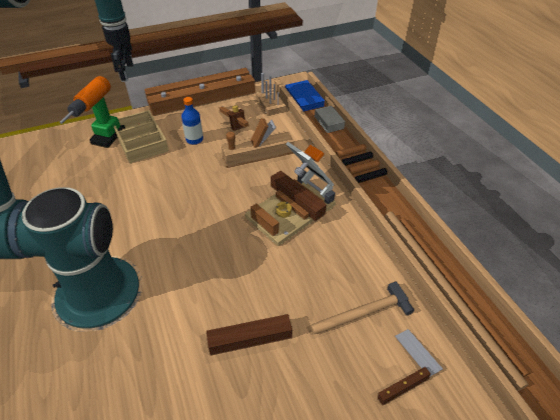

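View pics/top0.png

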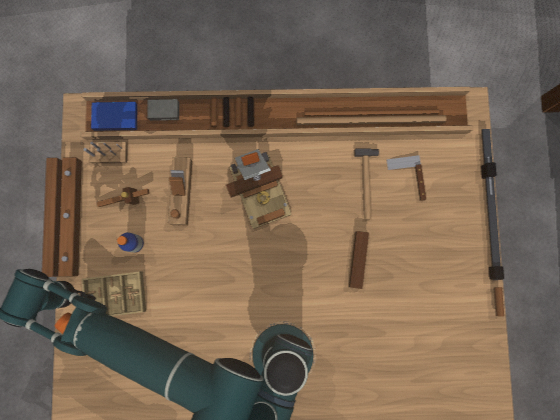

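Run:
```python
from h import *
ims=[]
for n,(c0,r0,c1,r1) in [('side',(210,110,370,270)),('top',(190,110,330,250))]:
    p=read_camera(n); im=cv2.cvtColor(p['image'][r0:r1,c0:c1],cv2.COLOR_RGB2BGR)
    ims.append(cv2.resize(im,(400,400),interpolation=cv2.INTER_CUBIC))
cv2.imwrite('pics/z0.png',np.hstack(ims))
```

```text
(no output)
```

View pics/z0.png

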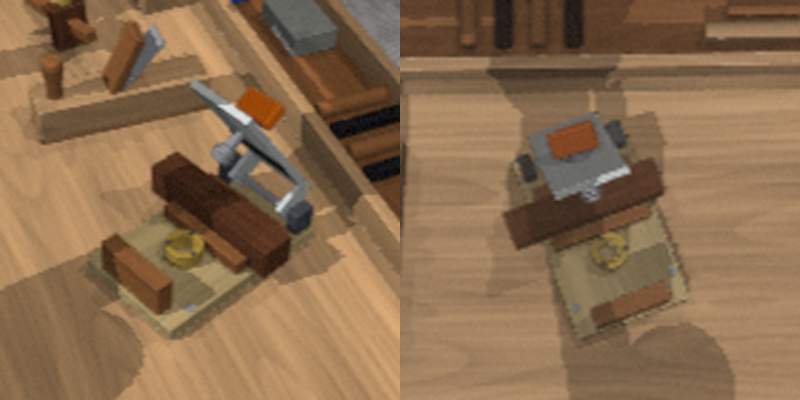

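Run:
```python
from h import *
for n,(c0,r0,w,h) in [('side',(240,135,112,84)),('top',(222,140,80,96))]:
    p=read_camera(n); im=cv2.cvtColor(p['image'][r0:r0+h,c0:c0+w],cv2.COLOR_RGB2BGR)
    k=7 if n=='side' else 6
    im=cv2.resize(im,None,fx=k,fy=k,interpolation=cv2.INTER_CUBIC)
    for i in range(0,w,10): cv2.putText(im,str(c0+i),(i*k,8),0,.3,(255,255,255));cv2.line(im,(i*k,0),(i*k,h*k),(255,255,255) ,1) if i%20==0 else 0
    for i in range(0,h,10): cv2.putText(im,str(r0+i),(0,i*k),0,.3,(255,255,255));cv2.line(im,(0,i*k),(w*k,i*k),(255,255,255) ,1) if i%20==0 else 0
    cv2.imwrite(f'pics/z1{n}.png',im)
    if n=='top':
        C,Rr=np.meshgrid(np.arange(c0,c0+w),np.arange(r0,r0+h))
        Z=np.array([[world(p,c,r)[2] for c in range(c0,c0+w,4)] for r in range(r0,r0+h,4)])
        print((Z*1000).astype(int))
```

```text
[[   3    1   -2   -6   -7    1    4    3   -2    2    0   -3    5    0
    -3   -3    1    6    3   -1]
 [  -1   -5   -8  -11    3    1   -2    4    1    4    7   -2    4   -1
    -3    0   -1   -1   -2    2]
 [  -4   -8    0    2   -2    0   12   -2   -4    8    0    1    5    0
     1   -6    7   -1   -3    4]
 [   3   -1    1    6    0    0    5   70  195   88    5    4    3    0
     2   -3  -13   -6   -3    0]
 [  -5    2    0    7   61  194  193  193  195 1823   52   54   -2    0
     3    0    0    5   -1   -3]
 [  -1   -1   -1    1   90  195  190  193  186  188  160   48   -7   -9
    -3    0   -2    5    2   -5]
 [   0    9   -3   51  134  135  186  179  182  186  198  199   12   -7
    -7    2   -1    2   -3    0]
 [   7   -2   19   48   58  166  177  182  204  211  217  231   69   63
    60   -7    9   -2   -7    4]
 [  -3   -6    6   47   20  195  208  212  227  237  228   70   69   58
    61    5    6    0   -4    0]
 [  -5   -6    0   19   49  216  232  234  227  158   67   61   52   68
    64    7    5   -3    1   -2]
 [  -1    0    1   15   65   61   60   68  140   6
[... 720 characters left out ...]
5    9   25   20   24   21   16   21
    22   66   21    7    2    0]
 [  -3    4   -1    0   -5   -5   16   20   18   16   27   20   24   67
    63   70   17   12    3    0]
 [   0    4   -5    4   -2   -3   -2   24   23    9   62   64   65   58
    52   23    6   -4   -6   -5]
 [   3   -5   -1   -1    0   -3    0   19   20   68   62   62   48   18
    -1    2    5    5   -3   -2]
 [  -4    5   -1   -7    3    7    6   -5   15   43   19   -4   -7   -4
    -7    4    7    0    0   -1]
 [  -2   -5   -3    4   -5    1    1   -2    6   -8   -8    4   -3   -3
     5  -10    0    7   -3    4]
 [ -13   -1    7    0    1   -2    4   -2   -2    6    3    3    4   -3
     3    5    0   -1    2    1]]
```

View pics/z1side.png

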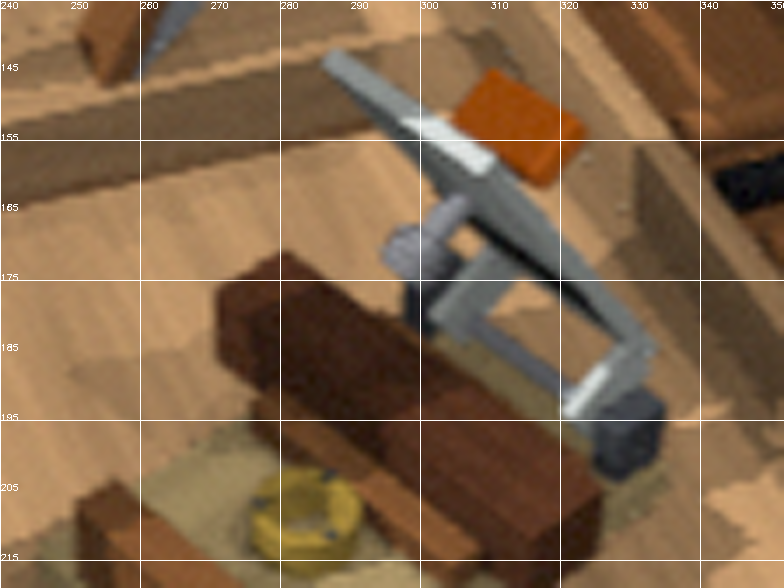

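View pics/z1top.png

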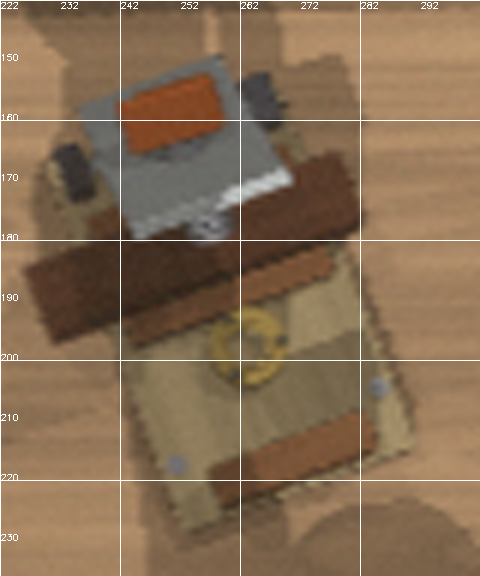

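```bash
cat > fit.py <<'E'
from h import *
from scipy.optimize import least_squares
np.set_printoptions(precision=4,suppress=True)
S=read_camera('side');T=read_camera('top')
s=lambda x,y:(240+x/7-.43,135+y/7-.43); t=lambda x,y:(222+x/6-.42,140+y/6-.42)
J=lambda X,Y,Z:(lambda q:np.array([X,Y,Z])/1000)
def L(u,y,h): return lambda q:np.array([.1-u*np.cos(q[5])+h*np.sin(q[5]),y,.036+u*np.sin(q[5])+h*np.cos(q[5])])
Rl=lambda dx,dy:(lambda q:np.array([q[3]+dx,q[4]+dy,.0635]))
obs=[(T,t(247,346),J(-35,0,42),1.5),(T,t(190,533),J(-120,75,20),1),(T,t(413,447),J(-120,-75,20),1),
(S,s(305,503),J(-35,0,42),1.5),
(S,s(290,252),Rl(.022,.1),1),(S,s(215,290),Rl(-.022,.1),1),(S,s(600,490),Rl(.022,-.1),1),(S,s(525,535),Rl(-.022,-.1),1),
(T,t(25,268),Rl(.022,.1),1),(T,t(340,150),Rl(.022,-.1),1),(T,t(52,343),Rl(-.022,.1),.5),
(S,s(330,50),L(.21,.045,.04),.5),(S,s(490,155),L(.21,-.045,.04),.5),(T,t(127,222),L(.21,.045,.04),.5),(T,t(287,168),L(.21,-.045,.04),.5),
(T,t(77,105),L(0.075,.045,.04),0)]
def full(q):
    c,s_=np.cos(q[2]),np.sin(q[2]); Rz=np.array([[c,-s_,0],[s_,c,0],[0,0,1]])
    return Rz
def res(q,w=True):
    o=[]
    for p,uv,f,k in obs:
        X=full(q)@f(q)+[q[0],q[1],0]; e=np.array(proj(p,X))-uv
        o+=list(e*(k if w else 1))
    return np.array(o)
if __name__=='__main__':
    r=least_squares(res,[.58,.055,.3,.02,0,1.0],loss='soft_l1')
    q=r.x;print(q);print(res(q,False).reshape(-1,2))
    for nm,v in [('screw',[-.035,0,.1]),('hinge',[.1,0,.036])]: print(nm,full(q)@v+[q[0],q[1],0])
    for u,h in [(.205,.04),(.135,.064),(.21,.04),(.19,.04)]: print(u,full(q)@L(u,0,h)(q)+[q[0],q[1],0])
    # orange
    for p in (S,T):
        im=cv2.cvtColor(p['image'],cv2.COLOR_RGB2HSV)
        m=(im[...,0]<12)&(im[...,1]>200)&(im[...,2]>110);m[:140]=0;m[175:]=0;m[:,:238]=0;m[:,330:]=0
        rr,cc=np.nonzero(m);print('orange',len(rr),cc.mean(),rr.mean(),'model',proj(p,full(q)@L(.135,0,.064)(q)+[q[0],q[1],0]))
E
python3 fit.py
```

```text
[0.5852 0.0688 0.3349 0.0306 0.0093 0.9983]
[[-0.0304  0.1327]
 [-1.9289 -0.9423]
 [ 0.0704 -1.0145]
 [-0.3814  0.8784]
 [-0.6649 -0.5804]
 [-0.5619  0.3393]
 [ 0.7575  0.2907]
 [ 0.7067  1.2587]
 [-0.7016 -0.1765]
 [-0.168   0.3456]
 [-1.0033 -1.13  ]
 [ 0.6719 -0.3993]
 [ 0.6371  0.6771]
 [ 0.1553  0.7025]
 [-0.117   0.1756]
 [ 2.912   6.8168]]
screw [0.5521 0.0573 0.1   ]
hinge [0.6796 0.1016 0.036 ]
0.205 [0.6065 0.0762 0.23  ]
0.135 [0.6614 0.0953 0.1841]
0.21 [0.6039 0.0753 0.2342]
0.19 [0.6142 0.0789 0.2174]
orange 1 318.0 152.0 model (np.float64(313.5032534925998), np.float64(153.6989221701718))
orange 0 nan nan model (np.float64(250.19353860009554), np.float64(158.60669774485598))fit.py:33: RuntimeWarning: Mean of empty slice.
  rr,cc=np.nonzero(m);print('orange',len(rr),cc.mean(),rr.mean(),'model',proj(p,full(q)@L(.135,0,.064)(q)+[q[0],q[1],0]))
  ret = ret.dtype.type(ret / rcount)
```

```bash
cat >> h.py <<'E'
Q=[0.5852,0.0688,0.3349]
def jw(x,y,z):
    c,s=np.cos(Q[2]),np.sin(Q[2]); return np.array([Q[0]+c*x-s*y,Q[1]+s*x+c*y,z])
def rowto(pts,yaw):
    """pts world TCP; yaw: world angle of tool y, tool down"""
    st=read_state();R0=R.from_rotvec(st['tcp_rot'])
    for P in pts:
        d=R0.inv().apply(np.array(P)-st['tool_pos'])*100
        y=np.array([np.cos(yaw),np.sin(yaw),0]);z=np.array([0,0,-1.]);x=np.cross(y,z)
        R1=R.from_matrix(np.stack([x,y,z],1))
        print(np.round(d,2).tolist(),np.round((R0.inv()*R1).as_rotvec(),3).tolist())
E
python3 - <<'E'
from h import *
rowto([[.239,.631,.33],jw(.055,0,.33),jw(.055,0,.25)],.335)
E
```

```text
[-0.02, -0.02, -9.07] [-0.0, 0.0, 0.874]
[-56.51, -36.82, -9.07] [-0.0, 0.0, 0.874]
[-56.51, -36.82, -1.07] [-0.0, 0.0, 0.874]
```

Call:
play_rows --slide '[[0,0,-4],[-3,-2,-8],[-7,-4.5,-9],[-11,-7,-9],[-15.5,-10,-9],[-20,-13,-9],[-24,-15.5,-9],[-28,-18,-9],[-32,-21,-9],[-36,-23.5,-9],[-40,-26,-9],[-44,-28.5,-9]]' --delta_rot '[[0,0,0],[0,0,0.1],[0,0,0.2],[0,0,0.3],[0,0,0.4],[0,0,0.5],[0,0,0.6],[0,0,0.7],[0,0,0.8],[0,0,0.874],[0,0,0.874],[0,0,0.874]]' --hand 0 --force 20

```text
time: 2.1
tool_pos: [0.5012, 0.273, 0.3296]
tcp_rot: [1.82, 2.56, 0.001]
wrist_force: [0.4, 0.4, -0.5]
width: -0.0
```

Run:
```python
from h import *
print(read_state())
rowto([jw(.055,0,.33),jw(.055,0,.25)],.335)
```

```text
{'time': 2.1, 'q': array([4.55133832e-01, 2.27092875e-02, 1.71297505e+00, 9.63907461e-05,
       1.40506437e+00, 1.20235936e-01]), 'joint_vel': array([-0.86899407,  0.11449084, -0.11646344,  0.00262432, -0.00684616,
       -0.86799414]), 'joint_torque': array([  4.02649015, -41.05851173, -36.9976902 ,  -0.07705977,
         0.27770346,   0.98508239]), 'tool_pos': array([0.50119827, 0.27304575, 0.32964998]), 'tcp_rot': array([1.81996349e+00, 2.56033771e+00, 1.23601222e-03]), 'wrist_force': array([ 0.44566314,  0.36465873, -0.49388079]), 'torque': array([-0.01656202, -0.05979658,  0.03169179]), 'width': -0.000425385101681853}
[-22.05, 6.72, -0.03] [0.001, -0.0, -0.0]
[-22.05, 6.71, 7.97] [0.001, -0.0, -0.0]
```

Call:
play_rows --slide '[[-4,1.2,0],[-8,2.4,0],[-12,3.6,0],[-16,4.8,0],[-19,5.8,0],[-21,6.4,1],[-22,6.7,3],[-22,6.7,5],[-22,6.7,7],[-22,6.7,8],[-22,6.7,8]]' --delta_rot '[[0,0,0],[0,0,0],[0,0,0],[0,0,0],[0,0,0],[0,0,0],[0,0,0],[0,0,0],[0,0,0],[0,0,0],[0,0,0]]'

```text
time: 3.02
tool_pos: [0.6349, 0.087, 0.246]
tcp_rot: [-1.818, -2.557, 0.005]
wrist_force: [-0.3, 1.0, -0.2]
width: 0.002
```

Run:
```python
from h import *
p=read_camera('side');im=cv2.cvtColor(p['image'][60:240,200:380],cv2.COLOR_RGB2BGR)
cv2.imwrite('pics/a1.png',cv2.resize(im,None,fx=3,fy=3,interpolation=cv2.INTER_CUBIC))
print(read_state()['tool_pos'],read_state()['wrist_force'])
pts=[]
for th in np.arange(1.0,-.01,-.0667):
    u=.198;h=.04
    x=.1-u*np.cos(th)+h*np.sin(th)+.0145;z=.036+u*np.sin(th)+h*np.cos(th)+.008
    pts.append(jw(x,0,z))
rowto(pts,.335)
```

```text
[0.63589474 0.08728102 0.2481876 ] [-0.4881222  -0.44154842  1.21305561]
[-0.08, -1.27, 1.6] [-0.002, -0.001, 0.0]
[-0.08, -2.51, 2.13] [-0.002, -0.001, 0.0]
[-0.08, -3.71, 2.75] [-0.002, -0.001, 0.0]
[-0.08, -4.86, 3.44] [-0.002, -0.001, 0.0]
[-0.08, -5.97, 4.21] [-0.002, -0.001, 0.0]
[-0.08, -7.02, 5.05] [-0.002, -0.001, 0.0]
[-0.08, -8.02, 5.96] [-0.002, -0.001, 0.0]
[-0.08, -8.95, 6.93] [-0.002, -0.001, 0.0]
[-0.09, -9.81, 7.96] [-0.002, -0.001, 0.0]
[-0.09, -10.61, 9.05] [-0.002, -0.001, 0.0]
[-0.09, -11.33, 10.19] [-0.002, -0.001, 0.0]
[-0.09, -11.97, 11.38] [-0.002, -0.001, 0.0]
[-0.09, -12.53, 12.6] [-0.002, -0.001, 0.0]
[-0.09, -13.01, 13.86] [-0.002, -0.001, 0.0]
[-0.09, -13.4, 15.15] [-0.002, -0.001, 0.0]
[-0.09, -13.71, 16.46] [-0.002, -0.001, 0.0]
```

View pics/a1.png

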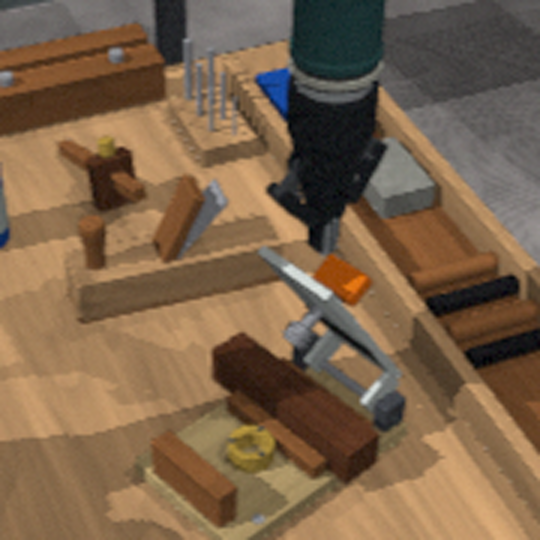

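Call:
play_rows --slide '[[0,-0.5,0.6],[0,-1.3,1.6],[0,-1.9,1.85],[0,-2.5,2.1],[0,-3.1,2.4],[0,-3.7,2.75],[0,-4.3,3.1],[0,-4.9,3.45],[0,-5.4,3.8],[0,-6,4.2]]' --delta_rot '[[0,0,0],[0,0,0],[0,0,0],[0,0,0],[0,0,0],[0,0,0],[0,0,0],[0,0,0],[0,0,0],[0,0,0]]'

```text
time: 3.9
tool_pos: [0.5793, 0.0673, 0.208]
tcp_rot: [-1.82, -2.561, 0.0]
wrist_force: [1.4, 0.2, 6.4]
width: -0.0
```

Run:
```python
from h import *
p=read_camera('side');im=cv2.cvtColor(p['image'][60:240,200:380],cv2.COLOR_RGB2BGR)
cv2.imwrite('pics/a2.png',cv2.resize(im,None,fx=3,fy=3,interpolation=cv2.INTER_CUBIC))
print(read_state()['tool_pos'],read_state()['wrist_force'])
pts=[]
for th in np.arange(.667,-.01,-.0667):
    u=.198;h=.04
    x=.1-u*np.cos(th)+h*np.sin(th)+.0145;z=.036+u*np.sin(th)+h*np.cos(th)+.008
    pts.append(jw(x,0,z))
rowto(pts,.335)
```

```text
[0.57756763 0.06680251 0.20659925] [-0.74447613 -1.33487261  5.7301257 ]
[-0.06, -0.84, 0.87] [-0.003, -0.0, 0.0]
[-0.06, -1.84, 1.78] [-0.003, -0.0, 0.0]
[-0.06, -2.77, 2.75] [-0.003, -0.0, 0.0]
[-0.06, -3.63, 3.79] [-0.003, -0.0, 0.0]
[-0.06, -4.42, 4.88] [-0.003, -0.0, 0.0]
[-0.06, -5.14, 6.02] [-0.003, -0.0, 0.0]
[-0.06, -5.78, 7.2] [-0.003, -0.0, 0.0]
[-0.06, -6.35, 8.42] [-0.003, -0.0, 0.0]
[-0.06, -6.82, 9.68] [-0.003, -0.0, 0.0]
[-0.06, -7.22, 10.97] [-0.003, -0.0, 0.0]
[-0.06, -7.52, 12.28] [-0.003, -0.0, 0.0]
```

View pics/a2.png

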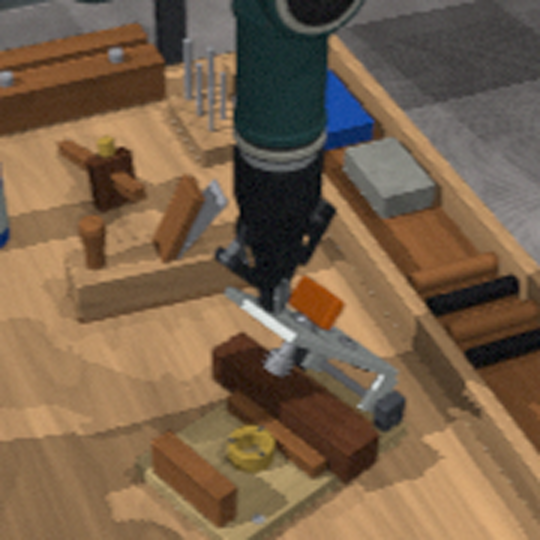

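Call:
play_rows --slide '[[0,-0.6,0.6],[0,-1.2,1.2],[0,-1.8,1.8],[0,-2.4,2.4],[0,-2.8,2.9],[0,-3.2,3.4],[0,-3.6,3.9],[0,-4,4.4],[0,-4.4,4.9],[0,-4.8,5.5],[0,-5.1,6.1],[0,-5.4,6.7]]' --delta_rot '[[0,0,0],[0,0,0],[0,0,0],[0,0,0],[0,0,0],[0,0,0],[0,0,0],[0,0,0],[0,0,0],[0,0,0],[0,0,0],[0,0,0]]'

```text
time: 4.95
tool_pos: [0.5254, 0.0486, 0.139]
tcp_rot: [-1.818, -2.558, 0.006]
wrist_force: [-1.5, -1.0, 4.8]
width: -0.001
```

Run:
```python
from h import *
p=read_camera('side');im=cv2.cvtColor(p['image'][60:240,200:380],cv2.COLOR_RGB2BGR)
cv2.imwrite('pics/a3.png',cv2.resize(im,None,fx=3,fy=3,interpolation=cv2.INTER_CUBIC))
print(read_state()['tool_pos'],read_state()['wrist_force'])
pts=[]
for th in np.arange(.3,-.01,-.05):
    u=.198;h=.04
    x=.1-u*np.cos(th)+h*np.sin(th)+.0145;z=.036+u*np.sin(th)+h*np.cos(th)+.008
    pts.append(jw(x,0,z))
rowto(pts,.335)
```

```text
[0.52428747 0.04857616 0.13745092] [ 0.49947937 -1.3125204   0.3554329 ]
[-0.09, 0.13, -0.33] [-0.007, -0.001, 0.0]
[-0.09, -0.32, 0.57] [-0.007, -0.001, 0.0]
[-0.09, -0.73, 1.5] [-0.007, -0.001, 0.0]
[-0.09, -1.1, 2.44] [-0.007, -0.001, 0.0]
[-0.09, -1.41, 3.4] [-0.007, -0.001, 0.0]
[-0.1, -1.68, 4.37] [-0.007, -0.001, 0.0]
[-0.1, -1.9, 5.36] [-0.007, -0.001, 0.0]
```

View pics/a3.png

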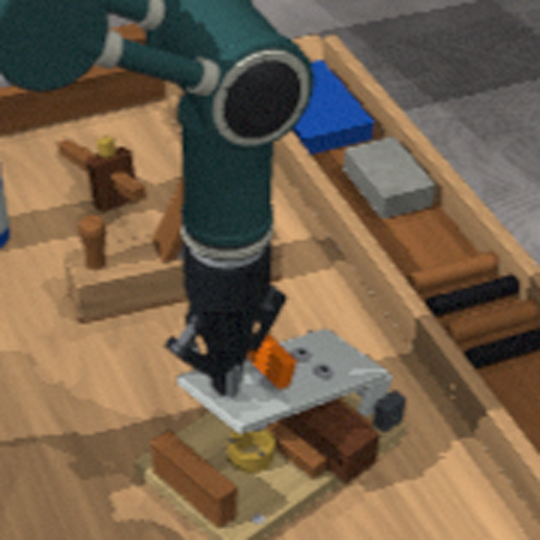

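Call:
play_rows --slide '[[0,-0.3,0.6],[0,-0.6,1.2],[0,-0.9,1.8],[0,-1.1,2.4],[0,-1.3,3],[0,-1.5,3.6],[0,-1.6,4],[0,-1.7,4.4],[0,-1.75,4.7],[0,-1.8,5],[0,-1.8,5.2],[0,-1.8,5.3]]' --delta_rot '[[0,0,0],[0,0,0],[0,0,0],[0,0,0],[0,0,0],[0,0,0],[0,0,0],[0,0,0],[0,0,0],[0,0,0],[0,0,0],[0,0,0]]'

```text
time: 6.0
tool_pos: [0.5061, 0.0422, 0.084]
tcp_rot: [-1.816, -2.556, 0.01]
wrist_force: [-1.1, -4.0, 5.4]
width: -0.002
```

Run:
```python
from h import *
p=read_camera('side');im=cv2.cvtColor(p['image'][60:240,200:380],cv2.COLOR_RGB2BGR)
cv2.imwrite('pics/a4.png',cv2.resize(im,None,fx=3,fy=3,interpolation=cv2.INTER_CUBIC))
print(read_state()['tool_pos'],read_state()['wrist_force'])
```

```text
[0.50611737 0.04230199 0.08407102] [-0.38443114 -2.24682293  2.43846107]
```

View pics/a4.png

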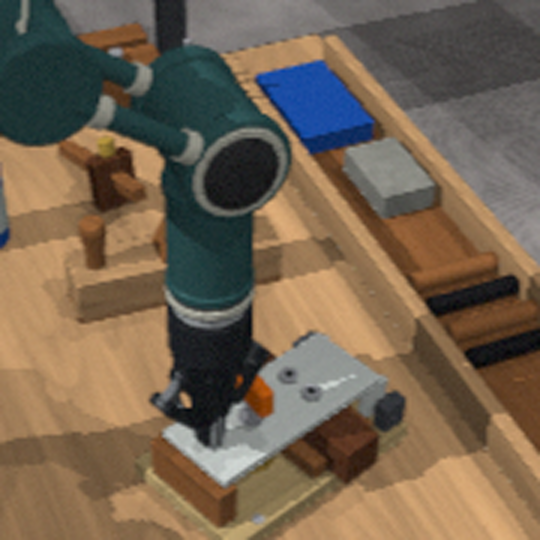

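Call:
play_rows --slide '[[0,0,0.15],[0,0,0.3],[0,0,0.4],[0,0,0.5],[0,0,0.5],[0,0,0.5]]' --delta_rot '[[0,0,0],[0,0,0],[0,0,0],[0,0,0],[0,0,0],[0,0,0]]'

```text
time: 6.55
tool_pos: [0.5064, 0.0423, 0.0838]
tcp_rot: [-1.816, -2.556, 0.01]
wrist_force: [-13.9, -3.4, 35.9]
width: 0.003
```

Call:
play_rows --slide '[[0,0,-1],[0,0,-4],[0,0,-8],[0,-2,-12],[0,-5,-15],[0,-8,-17],[0,-10,-18],[0,-11,-18],[0,-11,-18]]' --delta_rot '[[0,0,0],[0,0,0],[0,0,0],[0,0,0],[0,0,0],[0,0,0],[0,0,0],[0,0,0],[0,0,0]]' --hand 1

```text
time: 7.3
tool_pos: [0.4025, 0.0065, 0.2645]
tcp_rot: [-1.817, -2.555, 0.01]
wrist_force: [-0.3, 0.1, -0.5]
width: 1.0
```

Run:
```python
from h import *
np.set_printoptions(precision=4,suppress=True)
print(read_state()['tool_pos'],read_state()['wrist_force'])
ims=[]
for n,(c0,r0,w) in [('side',(240,140,100)),('top',(215,140,100))]:
    p=read_camera(n);k=4
    np.savez(f'c_{n}.npz',**{a:b for a,b in p.items()})
    im=cv2.cvtColor(p['image'][r0:r0+w,c0:c0+w],cv2.COLOR_RGB2BGR);ims.append(cv2.resize(im,None,fx=k,fy=k,interpolation=cv2.INTER_CUBIC))
    for t in ['leaf_nose','screw_grip','clamp_screw']:
        for d in landmark_of(t,p)[:2]: print(n,t,d['conf'],d['at'],onz(p,*d['at'],.117 if t=='screw_grip' else .076 if t=='leaf_nose' else .093))
    print('expect',proj(p,jw(-.035,0,.117)),jw(-.035,0,.117),jw(-.105,0,.076),proj(p,jw(-.105,0,.076)))
cv2.imwrite('pics/b1.png',np.hstack(ims))
```

```text
[0.4025 0.0065 0.2645] [-0.255   0.0911 -0.5369]
side leaf_nose 0.97 [264.9, 212.7] [0.4848 0.0281 0.076 ]
side screw_grip 0.65 [285.1, 187.0] [0.5613 0.0638 0.117 ]
side screw_grip 0.25 [358.0, 311.1] [ 0.5583 -0.3637  0.117 ]
side clamp_screw 0.65 [281.7, 196.0] [0.5477 0.0558 0.093 ]
expect (np.float64(283.033040865752), np.float64(189.33625344682642)) [0.5521 0.0573 0.117 ] [0.486  0.0343 0.076 ] (np.float64(264.51505075093326), np.float64(211.08781317437925))
top leaf_nose 0.83 [272.2, 216.1] [0.4804 0.0251 0.076 ]
top leaf_nose 0.18 [361.5, 184.4] [ 0.5868 -0.2918  0.076 ]
top screw_grip 0.62 [264.2, 194.3] [0.5513 0.0513 0.117 ]
top clamp_screw 0.42 [261.0, 195.4] [0.5514 0.0626 0.093 ]
expect (np.float64(262.4523256051266), np.float64(194.08870291188512)) [0.5521 0.0573 0.117 ] [0.486  0.0343 0.076 ] (np.float64(269.51956471456396), np.float64(214.5424905337549))
```

View pics/b1.png

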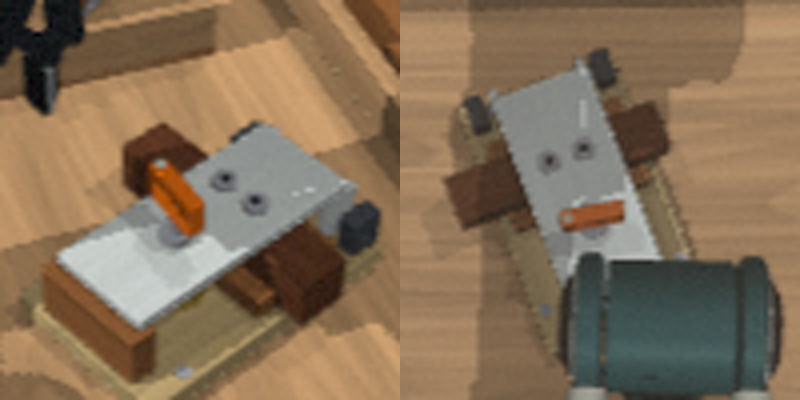

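```bash
cat > bar.py <<'E'
from h import *
from scipy.optimize import minimize
def omask(p,win):
    c0,r0,c1,r1=win
    im=cv2.resize(p['image'][r0:r1,c0:c1],None,fx=8,fy=8,interpolation=cv2.INTER_CUBIC)
    h=cv2.cvtColor(im,cv2.COLOR_RGB2HSV)
    m=((h[...,0]<14)&(h[...,1]>185)&(h[...,2]>90)).astype(np.uint8)
    n,l,s,_=cv2.connectedComponentsWithStats(m)
    if n<2: return m
    m=(l==1+np.argmax(s[1:,4])).astype(np.uint8)
    return m
def hull(p,q,win,shape,half=(.008,.028,.016)):
    x,y,yaw,z=q;c,s=np.cos(yaw),np.sin(yaw)
    pts=[]
    for a in(-1,1):
        for b in(-1,1):
            for d in(-1,1):
                X=np.array([x+c*a*half[0]-s*b*half[1],y+s*a*half[0]+c*b*half[1],z+d*half[2]])
                u,v=proj(p,X);pts.append([(u-win[0]+.5)*8-.5,(v-win[1]+.5)*8-.5])
    m=np.zeros(shape,np.uint8)
    cv2.fillConvexPoly(m,np.round(cv2.convexHull(np.float32(pts))*16).astype(np.int32),1,shift=4)
    return m
E
python3 - <<'E'
from bar import *
np.set_printoptions(precision=4,suppress=True)
D=[(dict(np.load('c_side.npz')),(270,172,300,206)),(dict(np.load('c_top.npz')),(248,184,278,206))]
M=[]
for p,w in D:
    m=omask(p,w);cs,_=cv2.findContours(m,0,1);cs=max(cs,key=cv2.contourArea)
    m2=np.zeros_like(m);cv2.fillConvexPoly(m2,cv2.convexHull(cs),1);M.append(m2);print(m.sum()/64,m2.sum()/64)
def cost(q,off=None):
    o=0
    for (p,w),m in zip(D,M):
        h=hull(p,q,w,m.shape);o+=1-(h&m).sum()/(h|m).sum()
    return o
best=None
for y0 in (0,.15,.3,.45):
    r=minimize(cost,[.552,.057,y0,.117],method='Nelder-Mead',options=dict(initial_simplex=np.array([[.552,.057,y0,.117],[.558,.057,y0,.117],[.552,.063,y0,.117],[.552,.057,y0+.15,.117],[.552,.057,y0,.122]])))
    print(r.x,r.fun)
    if best is None or r.fun<best.fun: best=r
im=[]
for (p,w),m in zip(D,M):
    h=hull(p,best.x,w,m.shape);v=cv2.resize(p['image'][w[1]:w[3],w[0]:w[2]],None,fx=8,fy=8,interpolation=cv2.INTER_CUBIC)[...,::-1].copy()
    for a,c in((m,(0,255,0)),(h,(255,0,0))):
        cs,_=cv2.findContours(a,0,1);cv2.drawContours(v,cs,-1,c,1)
    im.append(cv2.resize(v,(360,360)))
cv2.imwrite('pics/b2.png',np.hstack(im))
E
```

```text
126.859375 152.109375
1.984375 2.46875
[0.553  0.0577 0.0331 0.1182] 1.172623964007003
[0.5545 0.0615 0.0351 0.1162] 1.1703384426436525
[0.5593 0.0721 0.0405 0.1024] 1.1538060538399504
[0.5542 0.0608 0.0344 0.1177] 1.1734409153653957
```

View pics/b2.png

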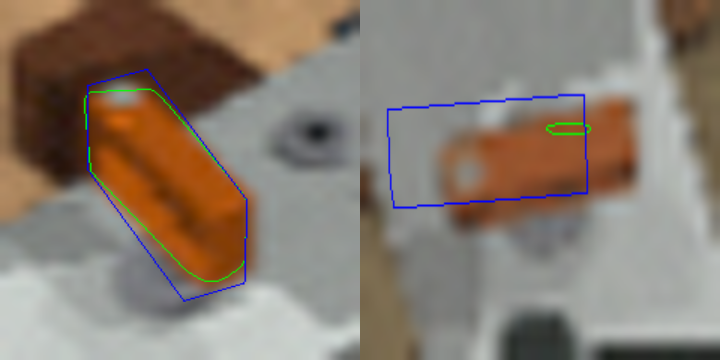

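```bash
sed -i 's/m=((h.*/m=((h[...,0]<16)\&(h[...,1]>(150 if p["world_from_camera"][2,3]>1.5 else 165))\&(h[...,2]>105)).astype(np.uint8)/' bar.py
cat > fitbar.py <<'E'
from bar import *
np.set_printoptions(precision=4,suppress=True)
D=[(dict(np.load('c_side.npz')),(270,172,300,206)),(dict(np.load('c_top.npz')),(250,186,276,204))]
M=[]
for p,w in D:
    m=omask(p,w);cs,_=cv2.findContours(m,0,1);cs=max(cs,key=cv2.contourArea)
    m2=np.zeros_like(m);cv2.fillConvexPoly(m2,cv2.convexHull(cs),1);M.append(m2);print(m.sum()/64,m2.sum()/64)
def cost(q,off=None):
    o=0
    for (p,w),m in zip(D,M):
        h=hull(p,q,w,m.shape);o+=1-(h&m).sum()/(h|m).sum()
    return o
best=None
for y0 in (0,.15,.3,.45):
    r=minimize(cost,[.552,.057,y0,.117],method='Nelder-Mead',options=dict(initial_simplex=np.array([[.552,.057,y0,.117],[.558,.057,y0,.117],[.552,.063,y0,.117],[.552,.057,y0+.15,.117],[.552,.057,y0,.122]])))
    print(r.x,r.fun)
    if best is None or r.fun<best.fun: best=r
im=[]
for (p,w),m in zip(D,M):
    h=hull(p,best.x,w,m.shape);v=cv2.resize(p['image'][w[1]:w[3],w[0]:w[2]],None,fx=8,fy=8,interpolation=cv2.INTER_CUBIC)[...,::-1].copy()
    for a,c in((m,(0,255,0)),(h,(255,0,0))):
        cs,_=cv2.findContours(a,0,1);cv2.drawContours(v,cs,-1,c,1)
    im.append(cv2.resize(v,(360,360)))
cv2.imwrite('pics/b3.png',np.hstack(im))
E
python3 fitbar.py
```

```text
138.609375 152.765625
56.453125 69.125
[0.5538 0.0586 0.0377 0.1187] 0.5318618128520156
[0.5537 0.0587 0.0339 0.1181] 0.5311738591946492
[0.5537 0.0593 0.0514 0.1186] 0.5357643434732383
[0.5542 0.0588 0.036  0.1169] 0.5305935363266245
```

View pics/b3.png

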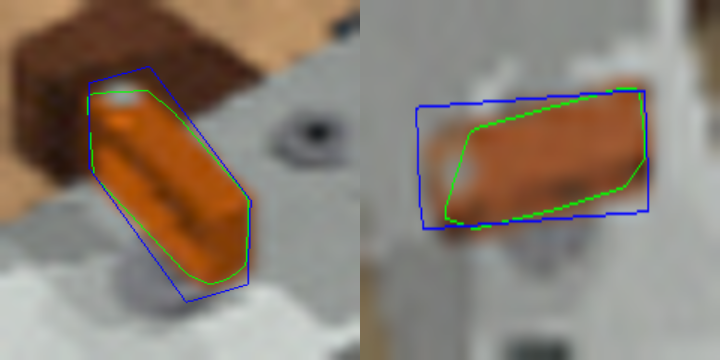

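Run:
```python
from bar import *
p=dict(np.load('c_top.npz'));w=(250,186,276,204)
im=p['image'][w[1]:w[3],w[0]:w[2]].astype(float)
wt=np.clip((im[...,0]-im[...,2])-45,0,None)   # R-B
print(wt.astype(int)[2:16,3:24])
for zz in (.133,):
  for thr in (0,15):
    ww=np.where(wt>thr,wt,0);ww[:, :4]=0; ww[:2]=0
    # drop far pixels
    m=(ww>0).astype(np.uint8);n,l,s,_=cv2.connectedComponentsWithStats(m);ww=ww*(l==1+np.argmax(s[1:,4]))
    r,c=np.nonzero(ww);P=np.array([onz(p,w[0]+a,w[1]+b,zz)[:2] for a,b in zip(c,r)]);k=ww[r,c]
    for pw in (0,1):
        kk=k**pw;mu=(P*kk[:,None]).sum(0)/kk.sum();C=((P-mu).T*kk)@(P-mu);e,v=np.linalg.eigh(C);d=v[:,1];d=d*np.sign(d[1])
        print(thr,pw,mu,'yaw',np.arctan2(-d[0],d[1]),len(r))
```

```text
[[ 0  0  0  0  0  0  0  0  0  0  0  0  0  0  0  0  0  0  0  0  0]
 [ 0  0  0  0  0  0  0  0  0  0  0  0  0  0  0  0  0  0  0  0  0]
 [ 0  0  0  0  0  0  0  0  0  0  0  0  0  0  8 40 57  6  0  0  0]
 [ 0  0  0  0  0  0  0  0  0 18 46 54 57 61 58 60 62 22  0  0  0]
 [ 0  0  0  0 15 46 54 58 62 61 58 60 59 60 58 60 60 41  0  0  0]
 [ 0  0 26 17 24 54 58 59 60 60 61 62 61 59 59 59 55 49  0  0  0]
 [ 0  0  7  0  0 24 61 58 59 62 58 54 49 45 42 37 20  5  0  0  0]
 [ 0  0 14  4 16 48 54 51 44 39 30 16  6 21 30 30 18  0  0  0  0]
 [ 0  0  5 42 39 26 39 44 31 31 36 23  5  0  0  0  0  0  0  0  0]
 [ 0  0  0  0  0 21 11  1  0  0  0  0  0  0  0  0  0  0  0  0  0]
 [ 0  0  0  0  0  0  0  0  0  0  0  0  0  0  0  0  0  0  0  0  0]
 [ 0  0  0  0  0  0  0  0  0  0  0  0  0  0  0  0  0  0  0  0  0]
 [ 0  0  0  0  0  0  0  0  0  0  0  0  0  0  0  0  0  0  0  0  0]
 [ 0  0  0  0  0  0  0  0  0  0  0  0  0  0  0  0  0  0  0  0  0]]
0 0 [0.55152575 0.05552981] yaw 0.18829881867217785 86
0 1 [0.55274495 0.05406091] yaw 0.2002618857951571 86
15 0 [0.55191207 0.05456103] yaw 0.17655759823421638 74
15 1 [0.55280774 0.05378814] yaw 0.20045164170795735 74
```

Run:
```python
from h import *
rowto([[.553,.0565,.21],[.553,.0565,.1]],.19)
```

```text
[-0.21, 15.74, 5.21] [-0.011, -0.001, 0.146]
[-0.23, 15.86, 16.21] [-0.011, -0.001, 0.146]
```

Call:
play_rows --slide '[[0,3,1],[0,6,2],[-0.1,9,3],[-0.1,12,4],[-0.2,14,5],[-0.2,15.5,6],[-0.2,15.8,8],[-0.2,15.8,11],[-0.2,15.8,14],[-0.2,15.85,15.5],[-0.2,15.86,16.2],[-0.2,15.86,16.2]]' --delta_rot '[[0,0,0.05],[0,0,0.1],[-0.011,0,0.146],[-0.011,0,0.146],[-0.011,0,0.146],[-0.011,0,0.146],[-0.011,0,0.146],[-0.011,0,0.146],[-0.011,0,0.146],[-0.011,0,0.146],[-0.011,0,0.146],[-0.011,0,0.146]]'

```text
time: 8.7
tool_pos: [0.5513, 0.0569, 0.0973]
tcp_rot: [-1.998, -2.418, 0.004]
wrist_force: [-0.1, -0.0, 0.1]
width: 1.001
```

Run:
```python
from h import *
np.set_printoptions(precision=4,suppress=True)
print(read_state()['tool_pos'],read_state()['wrist_force'])
rowto([[.553,.0565,.1]],.19)
p=read_camera('side')
im=cv2.cvtColor(p['image'][150:220,240:330],cv2.COLOR_RGB2BGR);cv2.imwrite('pics/c1.png',cv2.resize(im,None,fx=8,fy=8,interpolation=cv2.INTER_CUBIC))
```

```text
[0.5513 0.0569 0.0973] [-0.1187 -0.0275  0.0778]
[-0.07, 0.16, -0.27] [-0.005, -0.002, -0.0]
```

View pics/c1.png

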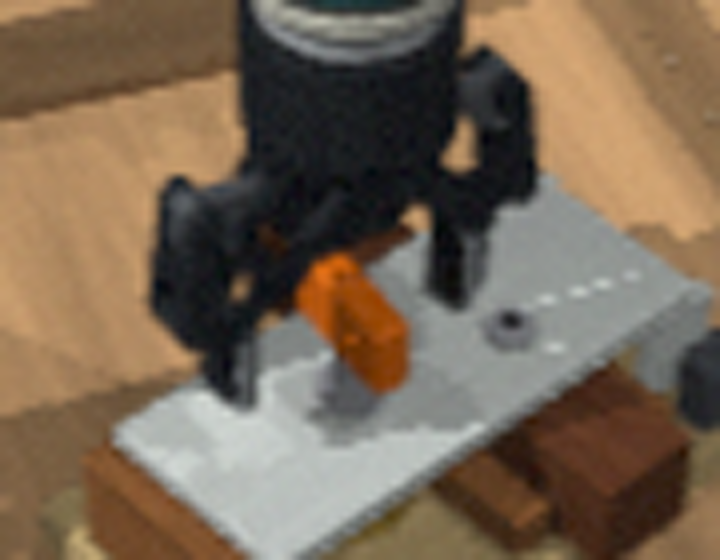

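Call:
play_rows --slide '[[-0.05,0.15,-0.25],[-0.05,0.15,-0.25],[-0.05,0.15,-0.25],[-0.05,0.15,-0.25],[-0.05,0.15,-0.25],[-0.05,0.15,-0.25]]' --delta_rot '[[-0.005,0,0],[-0.005,0,0],[-0.005,0,0],[-0.005,0,0],[-0.005,0,0],[-0.005,0,0]]' --hand 0.26 --force 20

```text
time: 9.25
tool_pos: [0.5544, 0.0567, 0.1022]
tcp_rot: [2.0, 2.421, 0.006]
wrist_force: [-0.8, -0.4, -0.2]
width: 0.26
```

```bash
cat > look.py <<'E'
import sys
from bar import *
np.set_printoptions(precision=4,suppress=True)
st=read_state()
rv=R.from_rotvec(st['tcp_rot']).as_matrix();print('t',st['time'],'pos',st['tool_pos'],'yaw',np.arctan2(rv[1,1],rv[0,1]),'F',st['wrist_force'],'Tq',st['torque'],'w',st['width'],'q6',st['q'][5])
hz=[];cc=[]
for i in range(3):
    p=read_camera('side');w=(268,168,304,210)
    im=p['image'][w[1]:w[3],w[0]:w[2]];h=cv2.cvtColor(im,cv2.COLOR_RGB2HSV)
    m=(h[...,0]<16)&(h[...,1]>165)&(h[...,2]>105)
    n,l,s,_=cv2.connectedComponentsWithStats(m.astype(np.uint8));m=l==1+np.argmax(s[1:,4])
    r,c=np.nonzero(m);
    Z=np.array([world(p,w[0]+a,w[1]+b) for a,b in zip(c,r)]);ok=abs(Z[:,2]-.115)<.04
    hz.append(Z[ok,2].mean());cc.append([w[0]+c.mean(),w[1]+r.mean(),len(r),w[1]+r.min(),w[1]+r.max()])
    a=landmark_of('screw_grip',p)[:1]
    if a: cc[-1]+=a[0]['at']
print('zmean',np.array(hz));print(np.array(cc[0]));print(np.mean([x for x in cc if len(x)==7] or [[0]],0))
im=cv2.cvtColor(p['image'][155:225,240:330],cv2.COLOR_RGB2BGR);cv2.imwrite(f'pics/{sys.argv[1]}.png',cv2.resize(im,None,fx=8,fy=8,interpolation=cv2.INTER_CUBIC))
E
python3 look.py c2
```

```text
t 9.25 pos [0.5544 0.0567 0.1022] yaw 0.18970643535396772 F [-0.7524 -0.3777 -0.2165] Tq [-0.0274  0.0195  0.0625] w 0.259944433091609 q6 -0.135052088771703
zmean [0.1248 0.1246 0.1243]
[286.4878 191.4512  82.     184.     198.     285.2    188.8   ]
[286.5102 191.4858  82.3333 184.     198.     285.3333 188.2   ]
```

View pics/c2.png

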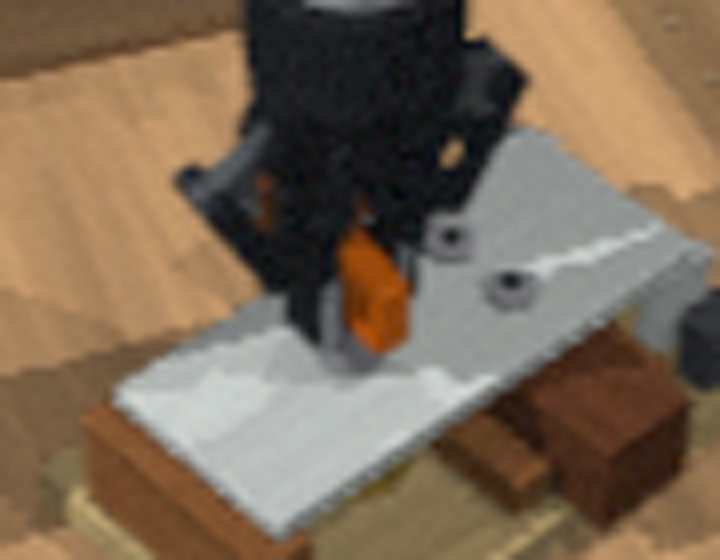

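Call:
play_rows --slide '[[0,0,0],[0,0,0],[0,0,0],[0,0,0],[0,0,0],[0,0,0]]' --delta_rot '[[0,0,-0.1],[0,0,-0.2],[0,0,-0.3],[0,0,-0.4],[0,0,-0.45],[0,0,-0.45]]'

```text
time: 10.05
tool_pos: [0.555, 0.0566, 0.1019]
tcp_rot: [1.407, 2.806, 0.006]
wrist_force: [2.5, -1.5, -1.1]
width: 0.258
```

```bash
python3 look.py c3
```

```text
t 10.05 pos [0.555  0.0566 0.1019] yaw 0.6408156269618958 F [ 2.4993 -1.5282 -1.0674] Tq [-0.0623 -0.3961 -0.0412] w 0.25843854210300143 q6 -0.5861597305482678
zmean [0.1249 0.1246 0.1243]
[288.5714 191.2679  56.     186.     197.     285.1    189.3   ]
[288.4371 191.3523  58.3333 186.     197.     283.9    187.7   ]
```

View pics/c3.png

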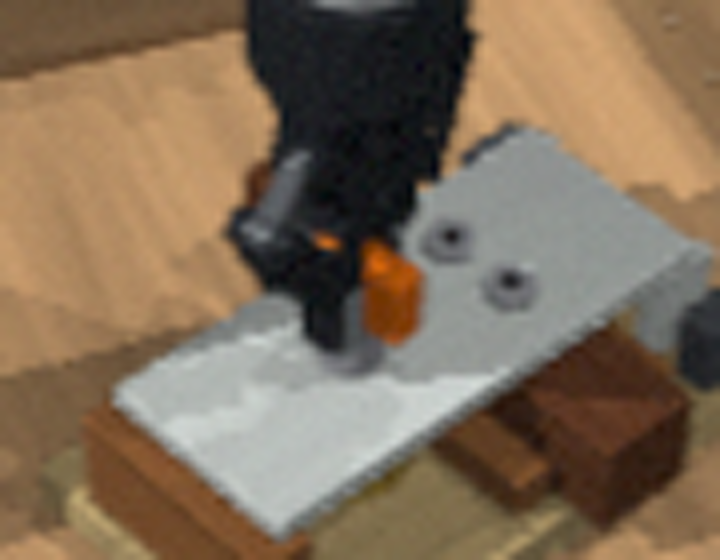

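Call:
play_rows --slide '[[0,0,0],[0,0,0],[0,0,0],[0,0,0]]' --delta_rot '[[0,0,-0.1],[0,0,-0.2],[0,0,-0.25],[0,0,-0.25]]'

```text
time: 10.68
tool_pos: [0.5549, 0.0569, 0.1021]
tcp_rot: [1.049, 2.958, 0.006]
wrist_force: [0.8, 0.7, 0.2]
width: 0.256
```

```bash
python3 look.py c4
```

```text
t 10.6833 pos [0.5549 0.0569 0.1021] yaw 0.8895684858841029 F [0.7983 0.7057 0.1872] Tq [ 0.0887 -0.3218 -0.0284] w 0.25623655412825624 q6 -0.8350011232603689
zmean [0.1243 0.1243 0.1243]
[289.5179 190.3929  56.     185.     195.     286.9    190.9   ]
[289.4742 190.38    57.     185.     195.     285.4    189.1667]
```

Call:
play_rows --slide '[[0,0,0],[0,0,0],[0,0,0],[0,0,0]]' --delta_rot '[[0,0,-0.08],[0,0,-0.16],[0,0,-0.2],[0,0,-0.2]]'

```text
time: 11.32
tool_pos: [0.555, 0.057, 0.1022]
tcp_rot: [0.75, 3.047, 0.006]
wrist_force: [3.3, 1.7, -0.3]
width: 0.263
```

```bash
python3 look.py c5
```

```text
t 11.3167 pos [0.555  0.057  0.1022] yaw 1.0884500594558906 F [ 3.2654  1.7457 -0.3353] Tq [ 0.1622 -0.4474 -0.0662] w 0.2632136742995158 q6 -1.0338287909090365
zmean [0.1233 0.1235 0.1239]
[290.2553 189.5532  47.     185.     194.     284.8    188.5   ]
[290.2553 189.5532  47.     185.     194.     285.3333 189.1333]
```

View pics/c5.png

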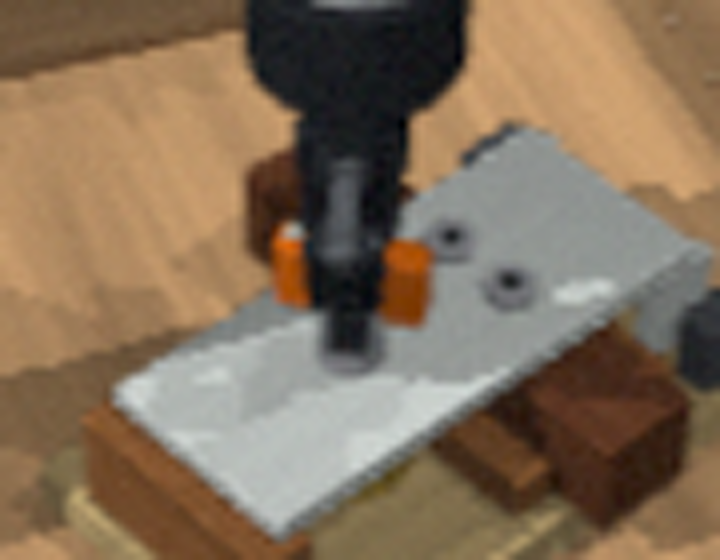

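Call:
play_rows --slide '[[0,0.05,0],[0,0.05,0],[0,0.05,0],[0,0.05,0]]' --delta_rot '[[0,0,-0.08],[0,0,-0.16],[0,0,-0.2],[0,0,-0.2]]'

```text
time: 11.95
tool_pos: [0.5552, 0.0575, 0.1023]
tcp_rot: [0.442, 3.106, 0.005]
wrist_force: [3.6, 1.1, 0.3]
width: 0.259
```

```bash
python3 look.py c6
```

```text
t 11.95 pos [0.5552 0.0575 0.1023] yaw 1.2878229298687458 F [3.5774 1.114  0.3473] Tq [ 0.2467 -0.3658 -0.0628] w 0.2589886464536586 q6 -1.2324568984815067
zmean [0.1245 0.1248 0.1244]
[277.0357 188.8214  56.     184.     193.     259.5    154.9   ]
[277.0119 188.8799  55.3333 184.     193.     275.8333 178.2667]
```

Call:
play_rows --slide '[[0,0,0],[0,0,0],[0,0,0],[0,0,0]]' --delta_rot '[[0,0,-0.08],[0,0,-0.16],[0,0,-0.2],[0,0,-0.2]]'

```text
time: 12.58
tool_pos: [0.555, 0.0577, 0.1022]
tcp_rot: [0.131, 3.135, 0.005]
wrist_force: [2.6, 2.3, 1.2]
width: 0.259
```

```bash
python3 look.py c7
```

```text
t 12.5833 pos [0.555  0.0577 0.1022] yaw 1.4870718328642594 F [2.593  2.2818 1.1544] Tq [ 0.3324 -0.307  -0.0793] w 0.25946375634890695 q6 -1.4317547310368675
zmean [0.1253 0.1253 0.125 ]
[277.6349 188.8889  63.     184.     194.     287.4    191.4   ]
[277.5755 188.9307  62.3333 184.     194.     283.9333 191.3667]
```

View pics/c7.png

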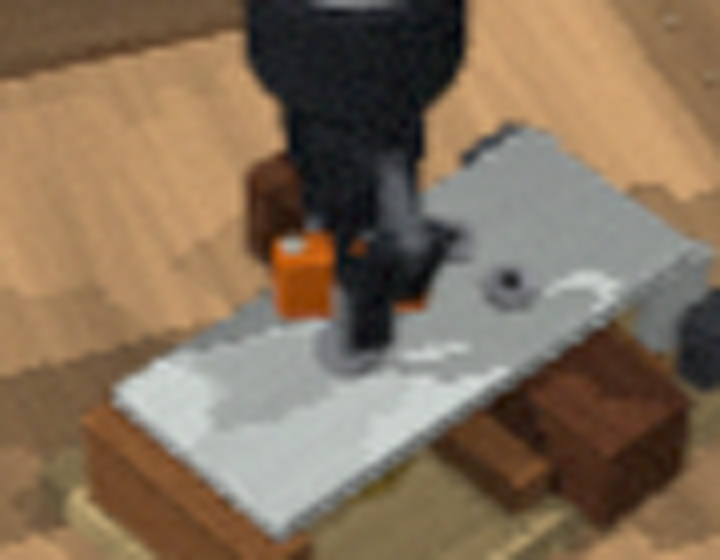

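Call:
play_rows --slide '[[0,0.05,0],[0,0.05,0],[0,0.05,0],[0,0.05,0]]' --delta_rot '[[0,0,-0.08],[0,0,-0.16],[0,0,-0.2],[0,0,-0.2]]'

```text
time: 13.22
tool_pos: [0.555, 0.0583, 0.1022]
tcp_rot: [-0.181, 3.132, 0.005]
wrist_force: [2.6, 2.3, 1.5]
width: 0.257
```

```bash
python3 look.py c8
```

```text
t 13.2167 pos [0.555  0.0583 0.1022] yaw 1.6864108634377186 F [2.6344 2.2602 1.5321] Tq [ 0.4632 -0.3822 -0.0821] w 0.25707040490692235 q6 -1.6301951736188276
zmean [0.125  0.1252 0.1249]
[278.1972 189.6056  71.     184.     194.     286.8    188.5   ]
[278.1972 189.6056  71.     184.     194.     322.9333 246.4333]
```

Call:
play_rows --slide '[[0,0,0],[0,0,0],[0,0,0],[0,0,0]]' --delta_rot '[[0,0,-0.08],[0,0,-0.16],[0,0,-0.2],[0,0,-0.2]]'

```text
time: 13.85
tool_pos: [0.5546, 0.0582, 0.1021]
tcp_rot: [-0.492, 3.099, 0.004]
wrist_force: [2.3, 2.7, 1.4]
width: 0.261
```

```bash
python3 look.py c9
```

```text
t 13.85 pos [0.5546 0.0582 0.1021] yaw 1.8857368033548059 F [2.3221 2.6569 1.409 ] Tq [ 0.4085 -0.2267 -0.0868] w 0.2610919711741979 q6 -1.8295625166210796
zmean [0.1256 0.1259 0.1256]
[278.8625 189.9125  80.     184.     195.     283.7    187.7   ]
[278.8684 189.9255  81.     184.     195.     285.5333 189.6   ]
```

View pics/c9.png

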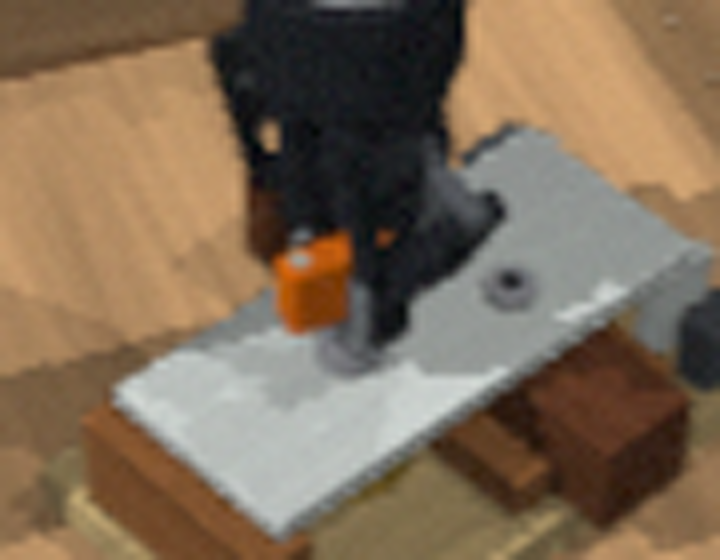

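Call:
play_rows --slide '[[0,0,0],[0,0,0],[0,0,0],[0,0,0]]' --delta_rot '[[0,0,-0.08],[0,0,-0.15],[0,0,-0.15],[0,0,-0.15]]'

```text
time: 14.48
tool_pos: [0.554, 0.0579, 0.1017]
tcp_rot: [-0.718, 3.056, 0.003]
wrist_force: [1.4, 0.8, 0.7]
width: 0.262
```

```bash
python3 look.py c10
```

```text
t 14.4833 pos [0.554  0.0579 0.1017] yaw 2.0323887983976223 F [1.3526 0.801  0.6582] Tq [ 0.3657 -0.0167 -0.0174] w 0.26156879321797044 q6 -1.9761080224240122
zmean [0.1254 0.1251 0.1255]
[279.4405 190.4167  84.     184.     196.     284.4    189.9   ]
[279.4862 190.3952  84.3333 184.     196.     284.6333 189.0333]
```

Call:
play_rows --slide '[[0,0,0],[0,0,0],[0,0,0],[0,0,0]]' --delta_rot '[[0,0,-0.08],[0,0,-0.15],[0,0,-0.15],[0,0,-0.15]]'

```text
time: 15.12
tool_pos: [0.5537, 0.0577, 0.1014]
tcp_rot: [-0.945, 2.995, 0.003]
wrist_force: [-0.1, 0.9, -0.1]
width: 0.26
```

```bash
python3 look.py c11
```

```text
t 15.1167 pos [0.5537 0.0577 0.1014] yaw 2.1818623320582384 F [-0.093   0.8587 -0.1069] Tq [ 0.2025  0.0022 -0.0312] w 0.25984692001495713 q6 -2.125504786122702
zmean [0.1257 0.1258 0.1256]
[280.0843 190.5904  83.     184.     197.    ]
[280.1586 190.5587  85.     184.     197.     285.65   189.2   ]
```

View pics/c11.png

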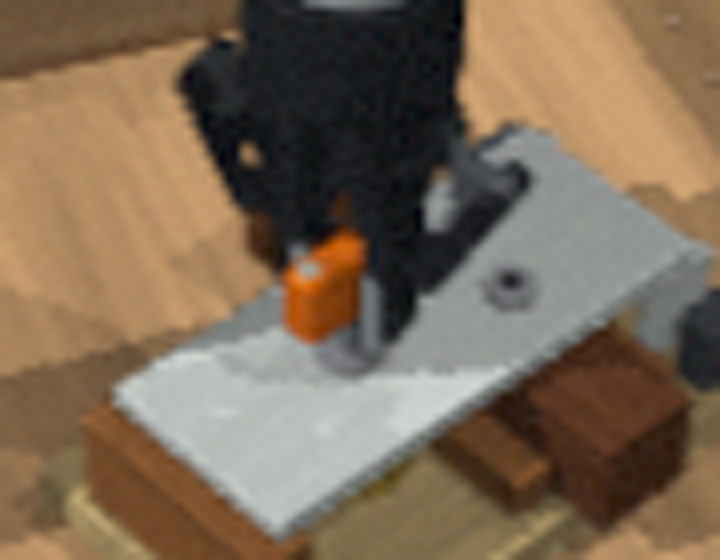

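Call:
play_rows --slide '[[0,0,0],[0,0,0],[0,0,0],[0,0,0]]' --delta_rot '[[0,0,-0.06],[0,0,-0.12],[0,0,-0.12],[0,0,-0.12]]'

```text
time: 15.75
tool_pos: [0.5536, 0.0576, 0.1014]
tcp_rot: [-1.122, 2.933, 0.003]
wrist_force: [-0.3, 0.7, 0.4]
width: 0.263
```

```bash
python3 look.py c12
```

```text
t 15.75 pos [0.5536 0.0576 0.1014] yaw 2.301479658400046 F [-0.3423  0.7314  0.405 ] Tq [0.1505 0.0288 0.0256] w 0.2633587983999679 q6 -2.2452260527248793
zmean [0.1257 0.1264 0.1263]
[280.8372 190.4767  86.     183.     197.     285.3    188.4   ]
[280.7971 190.4065  87.     183.     197.     285.8    187.7   ]
```

View pics/c12.png

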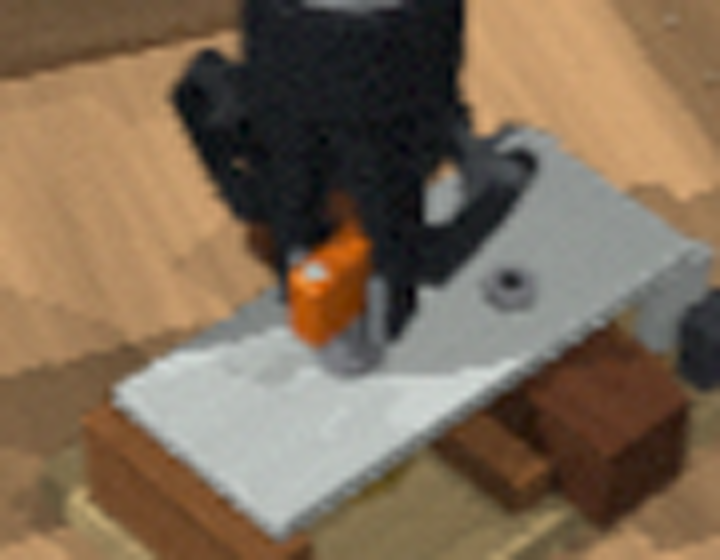

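Call:
play_rows --slide '[[0,0,0],[0,0,0],[0,0,0],[0,0,0]]' --delta_rot '[[0,0,-0.06],[0,0,-0.1],[0,0,-0.1],[0,0,-0.1]]'

```text
time: 16.38
tool_pos: [0.5535, 0.0575, 0.1013]
tcp_rot: [-1.267, 2.873, 0.003]
wrist_force: [0.5, 0.3, -0.1]
width: 0.261
```

```bash
python3 look.py c13
```

```text
t 16.3833 pos [0.5535 0.0575 0.1013] yaw 2.4014304611210493 F [ 0.4999  0.252  -0.1024] Tq [-0.0556  0.0173 -0.0192] w 0.26059681584061367 q6 -2.345183261726486
zmean [0.1269 0.1268 0.1265]
[281.2065 190.0978  92.     182.     197.     286.8    190.5   ]
[281.2253 190.1314  91.6667 182.     197.     285.5667 189.5   ]
```

Call:
play_rows --slide '[[0,0,0],[0,0,0],[0,0,0],[0,0,0]]' --delta_rot '[[0,0,-0.06],[0,0,-0.1],[0,0,-0.1],[0,0,-0.1]]'

```text
time: 17.02
tool_pos: [0.5535, 0.0575, 0.1013]
tcp_rot: [-1.408, 2.807, 0.003]
wrist_force: [0.5, -1.1, 0.9]
width: 0.26
```

```bash
python3 look.py c14
```

```text
t 17.0167 pos [0.5535 0.0575 0.1013] yaw 2.5010016900018335 F [ 0.4717 -1.1322  0.877 ] Tq [-0.0872 -0.0558  0.0256] w 0.25961310794816106 q6 -2.4447992826374696
zmean [0.127  0.1276 0.1268]
[281.9888 189.9326  89.     181.     198.     286.1    185.9   ]
[282.0036 189.9208  88.6667 181.     198.     286.1    187.3667]
```

View pics/c14.png

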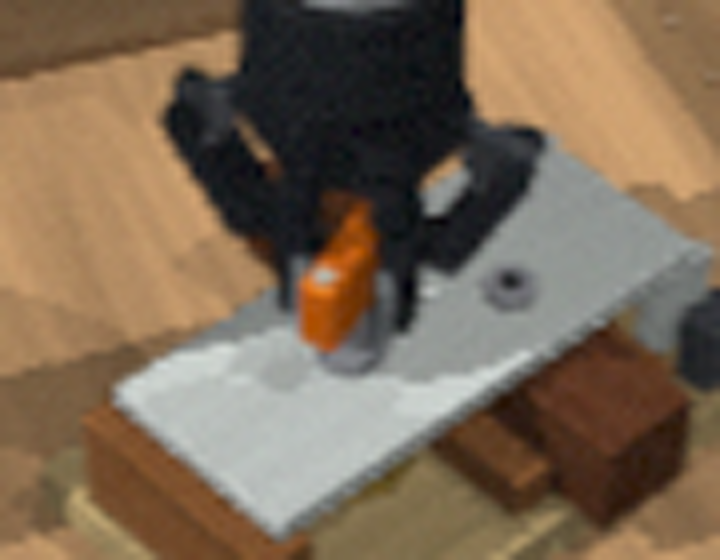

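Run:
```python
from bar import *
p=read_camera('side');w=(262,165,307,210)
big=cv2.resize(p['image'][w[1]:w[3],w[0]:w[2]],None,fx=8,fy=8,interpolation=cv2.INTER_CUBIC)[...,::-1].copy()
out=[]
for yaw,l in ((2.25,.018),(2.25,.012),(2.4,.018),(2.4,.012)):
    v=big.copy();h=hull(p,(.5537,.0575,yaw,.1+l),w,v.shape[:2]);cs,_=cv2.findContours(h,0,1);cv2.drawContours(v,cs,-1,(255,0,0),1);out.append(v[100:330,60:300])
cv2.imwrite('pics/d1.png',np.vstack([np.hstack(out[:2]),np.hstack(out[2:])]))
```

```text
(no output)
```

View pics/d1.png

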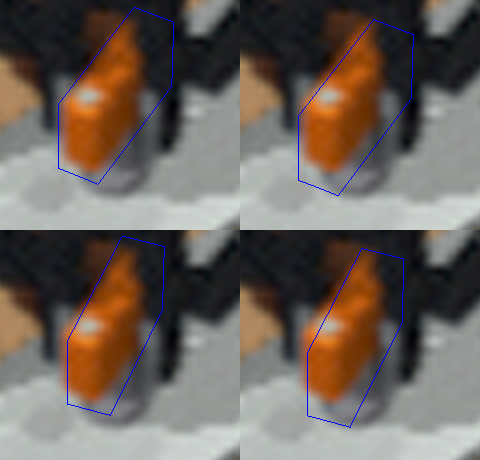

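Call:
play_rows --slide '[[0,0,0],[0,0,0],[0,0,0],[0,0,0],[0,0,0]]' --delta_rot '[[0,0,0],[0,0,0],[0,0,0],[0,0,0],[0,0,0]]' --hand 1

```text
time: 17.78
tool_pos: [0.5535, 0.0576, 0.1013]
tcp_rot: [-1.41, 2.806, 0.003]
wrist_force: [0.8, 0.2, -0.2]
width: 0.953
```

```bash
python3 look.py c15
```

```text
t 17.7833 pos [0.5535 0.0576 0.1013] yaw 2.502117094103218 F [ 0.7517  0.1693 -0.1893] Tq [ 0.0122  0.0147 -0.0092] w 0.953230610159333 q6 -2.445846825540297
zmean [0.1283 0.128  0.128 ]
[282.955  188.3514 111.     180.     198.     286.6    189.7   ]
[283.0288 188.3247 113.     180.     198.     285.5333 188.2333]
```

View pics/c15.png

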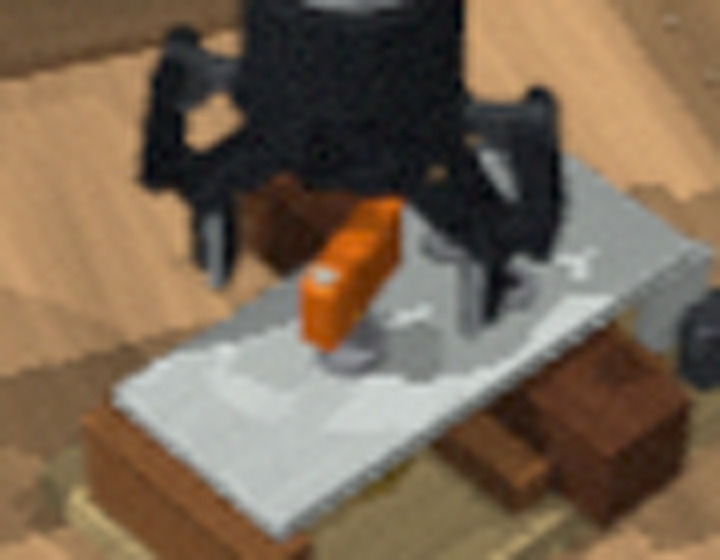

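```bash
cat > yawfit.py <<'E'
from bar import *
def fit(p,xy,w=(266,166,306,208),rng=np.arange(-.2,3.2,.02),half=(.007,.026,.0155),show=None,lift=np.arange(.100,.124,.001)):
    m=omask(p,w);cs,_=cv2.findContours(m,0,1);cs=max(cs,key=cv2.contourArea)
    m2=np.zeros_like(m);cv2.fillConvexPoly(m2,cv2.convexHull(cs),1)
    best=[]
    for yaw in rng:
        for z in lift:
            h=hull(p,(xy[0],xy[1],yaw,z),w,m2.shape,half)
            best.append(((h&m2).sum()/(h|m2).sum(),yaw,z))
    best.sort(reverse=True)
    if show:
        v=cv2.resize(p['image'][w[1]:w[3],w[0]:w[2]],None,fx=8,fy=8,interpolation=cv2.INTER_CUBIC)[...,::-1].copy()
        h=hull(p,(xy[0],xy[1],best[0][1],best[0][2]),w,m2.shape,half)
        for a,c in((m2,(0,255,0)),(h,(255,0,0))):
            cs,_=cv2.findContours(a,0,1);cv2.drawContours(v,cs,-1,c,1)
        cv2.imwrite(f'pics/{show}.png',v)
    return best
E
python3 - <<'E'
from yawfit import *
for nm,p,r in (('e0',dict(np.load('c_side.npz')),np.arange(-.2,1,.03)),('e1',read_camera('side'),np.arange(1.8,2.8,.03))):
    for xy in ((.5535,.0575),(.555,.058)):
        b=fit(p,xy,rng=r,show=nm);print(nm,xy,np.round(b[0],3),np.round(b[5],3),np.round(np.mean(b[:30],0),3))
a,b=[cv2.imread(f'pics/{n}.png') for n in('e0','e1')];cv2.imwrite('pics/e.png',np.hstack([a,b]))
E
```

```text
e0 (0.5535, 0.0575) [0.893 0.1   0.118] [0.884 0.13  0.119] [0.87  0.116 0.119]
e0 (0.555, 0.058) [0.874 0.13  0.117] [0.869 0.1   0.116] [0.86  0.119 0.116]
e1 (0.5535, 0.0575) [0.908 2.31  0.121] [0.888 2.34  0.122] [0.871 2.299 0.121]
e1 (0.555, 0.058) [0.871 2.31  0.121] [0.863 2.25  0.121] [0.851 2.29  0.121]
```

View pics/e.png

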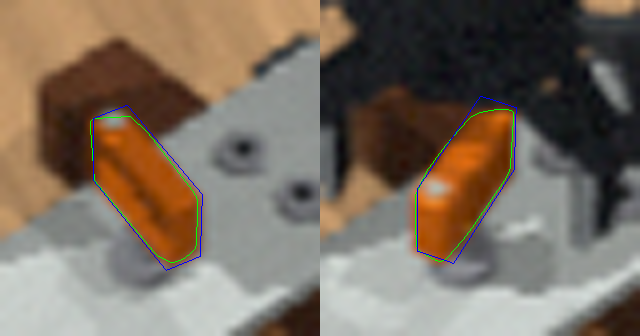

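Run:
```python
from yawfit import *
np.set_printoptions(precision=4,suppress=True)
A=dict(np.load('c_side.npz'));B=[read_camera('side') for _ in range(3)]
def hh(p):
    o=[]
    for x in (-.1,-.085,-.07,.0,.03,.06,.09):
        zs=[]
        for y in np.arange(-.035,.036,.005):
            for dx in(-.003,0,.003):
                u,v=proj(p,jw(x+dx,y,.076));P=world(p,u,v);zs.append(P[2])
        o.append(np.median(zs))
    return np.array(o)
print(hh(A));
for b in B: print(hh(b))
for p in [A]+B:
    print([ (d['conf'],d['at']) for d in landmark_of('leaf_nose',p)[:1]] if p is not A else '')
w=(266,166,306,208)
for p in [A]+B:
    m=omask(p,w)
    m=m[4::8,4::8];r,c=np.nonzero(m);Z=np.array([world(p,w[0]+a,w[1]+b)[2] for a,b in zip(c,r)]);print(len(Z),np.percentile(Z,[5,25,50,75,95]))
```

```text
[0.077  0.0768 0.0761 0.0791 0.0788 0.0764 0.0766]
[0.0771 0.0769 0.077  0.0775 0.0815 0.1597 0.0786]
[0.0771 0.0766 0.0772 0.078  0.0817 0.1585 0.0776]
[0.0772 0.0768 0.0774 0.0777 0.0803 0.1588 0.0773]

[(0.97, [263.6, 211.9])]
[(0.87, [265.0, 212.0])]
[(0.87, [264.3, 211.0])]
138 [0.1091 0.1184 0.1287 0.1318 0.1342]
117 [0.1107 0.1227 0.1318 0.1343 0.1363]
118 [0.1114 0.1226 0.1315 0.1339 0.1357]
113 [0.1121 0.123  0.1322 0.1345 0.1371]
```

Call:
play_rows --slide '[[0,0,0],[0,0,0],[0,0,0],[0,0,0],[0,0,0],[0,0,0],[0,0,0],[0,0,0],[0,0,0],[0,0,0],[0,0,0],[0,0,0]]' --delta_rot '[[0,0,0.05],[0,0,0.17],[0,0,0.29],[0,0,0.41],[0,0,0.53],[0,0,0.65],[0,0,0.77],[0,0,0.89],[0,0,1.01],[0,0,1.13],[0,0,1.25],[0,0,1.37]]' --hand 1

```text
time: 19.43
tool_pos: [0.5535, 0.0576, 0.1013]
tcp_rot: [0.693, 3.064, 0.003]
wrist_force: [0.3, -0.0, 0.6]
width: 0.998
```

Call:
play_rows --slide '[[0,0,0],[0,0,0],[0,0,0],[0,0,0],[0,0,0],[0,0,0],[0,0,0],[0,0,0],[0,0,0],[0,0,0],[0,0,0],[0,0,0]]' --delta_rot '[[0,0,0.12],[0,0,0.24],[0,0,0.36],[0,0,0.48],[0,0,0.6],[0,0,0.72],[0,0,0.84],[0,0,0.96],[0,0,1.08],[0,0,1.2],[0,0,1.32],[0,0,1.44]]'

```text
time: 20.43
tool_pos: [0.5535, 0.0576, 0.1013]
tcp_rot: [-2.546, -1.839, -0.003]
wrist_force: [0.0, -0.3, -0.4]
width: 1.0
```

```bash
python3 look.py c16; python3 -c "
from h import *
rowto([[.5538,.0578,.1015]],-.84)"
```

```text
t 20.4333 pos [0.5535 0.0576 0.1013] yaw -0.3197818625051717 F [ 0.0268 -0.2812 -0.4199] Tq [-0.0078  0.0372  0.0138] w 1.0001831735732623 q6 0.3760203838777029
zmean [0.1274 0.1273 0.1275]
[283.161  188.4068 118.     179.     198.     284.5    187.4   ]
[283.1825 188.3821 118.6667 179.     198.     295.8333 186.3333]
[0.03, 0.02, -0.02] [-0.001, -0.002, 0.529]
```

Call:
play_rows --slide '[[0,0,0],[0,0,0],[0,0,0],[0,0,0],[0,0,0],[0,0,0]]' --delta_rot '[[0,0,0.12],[0,0,0.24],[0,0,0.36],[0,0,0.48],[0,0,0.53],[0,0,0.53]]'

```text
time: 21.23
tool_pos: [0.5535, 0.0576, 0.1013]
tcp_rot: [-2.933, -1.12, -0.002]
wrist_force: [-0.4, 0.2, 0.5]
width: 1.0
```

Call:
play_rows --slide '[[0,0,0],[0,0,0],[0,0,0],[0,0,0],[0,0,0],[0,0,0]]' --delta_rot '[[0,0,0],[0,0,0],[0,0,0],[0,0,0],[0,0,0],[0,0,0]]' --hand 0.26

```text
time: 21.73
tool_pos: [0.5535, 0.0576, 0.1013]
tcp_rot: [-2.933, -1.121, -0.002]
wrist_force: [-0.2, 0.9, 0.2]
width: 0.259
```

```bash
python3 look.py c17
```

```text
t 21.7333 pos [0.5535 0.0576 0.1013] yaw -0.8407004772581214 F [-0.185   0.8575  0.2291] Tq [ 0.0362 -0.0292  0.0065] w 0.25914485774484264 q6 0.8969298545671003
zmean [0.1271 0.1263 0.1262]
[281.5325 190.6494  77.     183.     198.     281.5    184.9   ]
[281.5301 190.6722  77.3333 183.     198.     283.4333 187.4333]
```

View pics/c17.png

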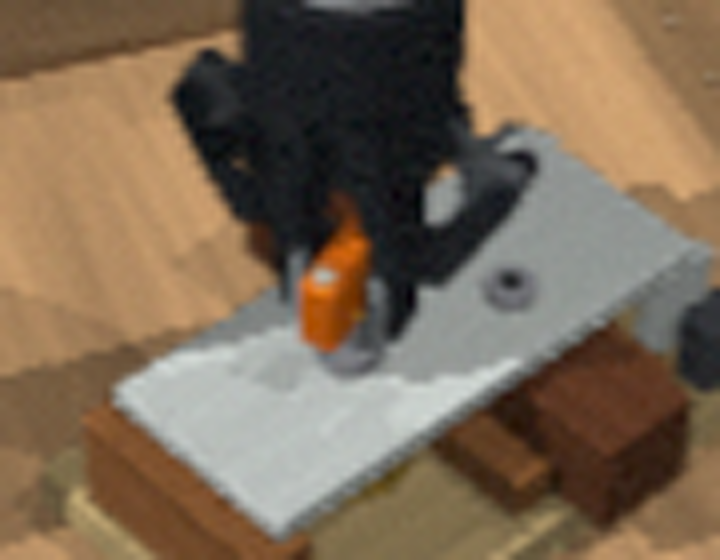

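Call:
play_rows --slide '[[0,0,0],[0,0,0],[0,0,0],[0,0,0],[0,0,0]]' --delta_rot '[[0,0,-0.1],[0,0,-0.2],[0,0,-0.3],[0,0,-0.35],[0,0,-0.35]]'

```text
time: 22.45
tool_pos: [0.5537, 0.0573, 0.1013]
tcp_rot: [-2.693, -1.616, -0.003]
wrist_force: [0.9, -0.8, -0.8]
width: 0.258
```

```bash
python3 look.py c18
```

```text
t 22.45 pos [0.5537 0.0573 0.1013] yaw -0.48976567151717704 F [ 0.9136 -0.7609 -0.7637] Tq [-0.1189 -0.1514  0.0118] w 0.2584918988759254 q6 0.5460537185248598
zmean [0.1232 0.1236 0.1235]
[282.8958 190.2083  96.     180.     199.     294.8    198.8   ]
[282.8715 190.2295  96.     180.     199.     288.3667 191.4333]
```

Call:
play_rows --slide '[[0,0,0],[0,0,0],[0,0,0],[0,0,0]]' --delta_rot '[[0,0,-0.07],[0,0,-0.14],[0,0,-0.15],[0,0,-0.15]]'

```text
time: 23.08
tool_pos: [0.5539, 0.0573, 0.1014]
tcp_rot: [-2.568, -1.809, -0.003]
wrist_force: [1.8, -2.1, 0.1]
width: 0.257
```

```bash
python3 look.py c19
```

```text
t 23.0833 pos [0.5539 0.0573 0.1014] yaw -0.3433318370913903 F [ 1.7504 -2.0995  0.0651] Tq [-0.3629 -0.1787 -0.0434] w 0.25671998444741967 q6 0.399584078480408
zmean [0.1228 0.1223 0.1226]
[283.3689 189.7184 103.     180.     200.     285.7    191.7   ]
[283.3478 189.7652 102.     180.     199.5    285.75   189.55  ]
```

View pics/c19.png

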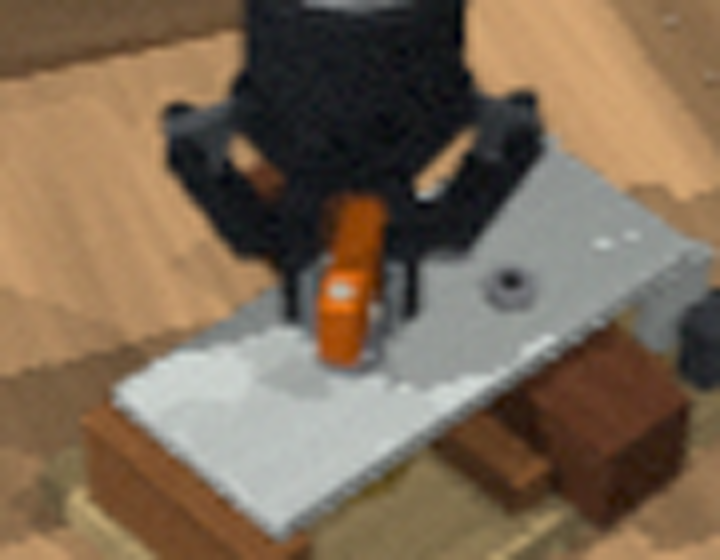

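Run:
```python
from yawfit import *
p=read_camera('side')
b=fit(p,(.5537,.0575),rng=np.arange(2.2,3.0,.03),show='f1',lift=np.arange(.104,.126,.001));print(np.round(b[:3],3),np.round(np.mean(b[:20],0),3))
w=(262,165,307,210)
m=omask(p,w)[4::8,4::8];r,c=np.nonzero(m);Z=np.array([world(p,w[0]+a,w[1]+b_) for a,b_ in zip(c,r)]);print(np.percentile(Z[:,2],[50,75,90,95]))
big=cv2.resize(p['image'][w[1]:w[3],w[0]:w[2]],None,fx=8,fy=8,interpolation=cv2.INTER_CUBIC)[...,::-1].copy()
out=[]
for yaw,l in ((2.55,.018),(2.55,.012),(2.7,.018),(2.7,.012)):
    v=big.copy();h=hull(p,(.5537,.0575,yaw,.1+l),w,v.shape[:2],(.007,.026,.0155));cs,_=cv2.findContours(h,0,1);cv2.drawContours(v,cs,-1,(255,0,0),1);out.append(v[100:330,60:300])
cv2.imwrite('pics/f2.png',np.vstack([np.hstack(out[:2]),np.hstack(out[2:])]))
```

```text
[[0.877 2.56  0.115]
 [0.876 2.56  0.116]
 [0.875 2.59  0.115]] [0.86  2.578 0.116]
[0.12670892 0.12874392 0.1299627  0.13070746]
```

View pics/f2.png

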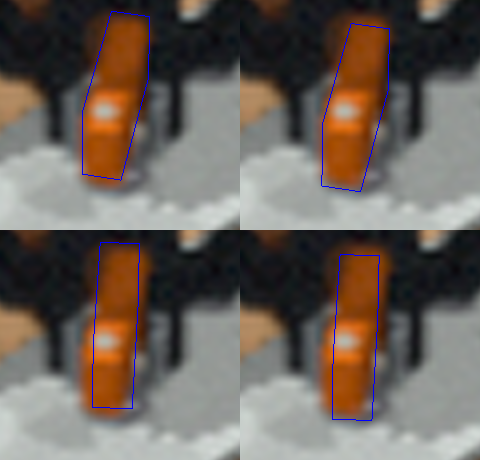

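Call:
play_rows --slide '[[0,0,0],[0,0,0],[0,0,0],[0,0,0],[0,0,0],[0,0,0],[0,0,0],[0,0,0],[0,0,0],[0,0,0],[0,0,0],[0,0,0]]' --delta_rot '[[0,0,0.1],[0,0,0.2],[0,0,0.3],[0,0,0.4],[0,0,0.5],[0,0,0.6],[0,0,0.7],[0,0,0.8],[0,0,0.9],[0,0,1.0],[0,0,1.0],[0,0,1.0]]'

```text
time: 24.43
tool_pos: [0.5533, 0.0578, 0.1012]
tcp_rot: [-3.118, -0.362, -0.0]
wrist_force: [0.6, -0.3, 0.2]
width: 0.261
```

```bash
python3 look.py c20
```

```text
t 24.4333 pos [0.5533 0.0578 0.1012] yaw -1.3395712229847674 F [ 0.5594 -0.2927  0.1539] Tq [-0.0309  0.0508 -0.0419] w 0.26064087078545806 q6 1.3958924985713204
zmean [0.1212 0.1208 0.1211]
[279.3636 192.7091  55.     186.     198.     285.1    187.8   ]
[279.3597 192.7196  54.6667 186.     198.     285.9333 188.1   ]
```

View pics/c20.png

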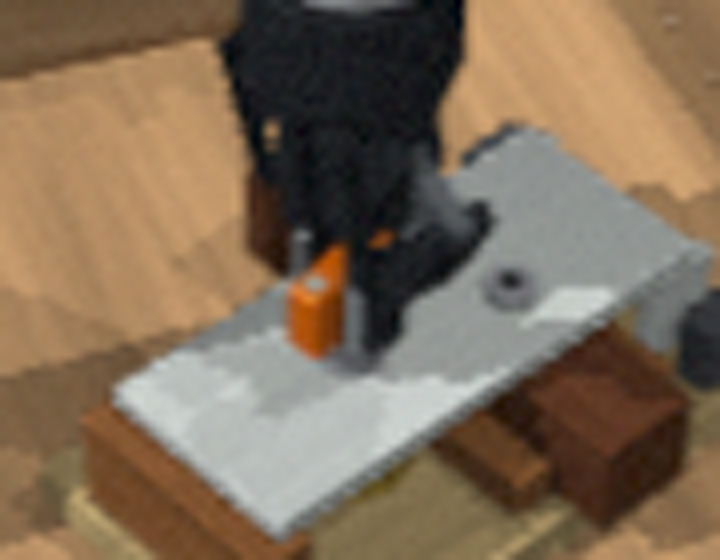

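Forward turn is tracking (bar lags slightly, lower than before). Continue stroke 1.

Call:
play_rows --slide '[[0,0,0],[0,0,0],[0,0,0],[0,0,0],[0,0,0],[0,0,0],[0,0,0],[0,0,0],[0,0,0],[0,0,0],[0,0,0],[0,0,0]]' --delta_rot '[[0,0,0.1],[0,0,0.2],[0,0,0.3],[0,0,0.4],[0,0,0.5],[0,0,0.6],[0,0,0.7],[0,0,0.8],[0,0,0.9],[0,0,1.0],[0,0,1.0],[0,0,1.0]]'

```text
time: 25.73
tool_pos: [0.5535, 0.0577, 0.1012]
tcp_rot: [-2.911, 1.175, 0.001]
wrist_force: [0.3, 1.2, -1.7]
width: 0.262
```

```bash
python3 look.py c21
```

```text
t 25.7333 pos [0.5535 0.0577 0.1012] yaw -2.3383421775000017 F [ 0.3397  1.1877 -1.723 ] Tq [ 0.1748 -0.083   0.0295] w 0.2624967979040214 q6 2.3945972053615714
zmean [0.1182 0.1173 0.1186]
[289.     191.0141  71.     186.     196.     281.7    190.1   ]
[289.029  190.9997  70.3333 186.     196.     284.6667 188.8   ]
```

Call:
play_rows --slide '[[0,0,0],[0,0,0],[0,0,0],[0,0,0],[0,0,0],[0,0,0],[0,0,0]]' --delta_rot '[[0,0,0],[0,0,0],[0,0,0],[0,0,0],[0,0,0],[0,0,0],[0,0,0]]' --hand 1

```text
time: 26.62
tool_pos: [0.5535, 0.0575, 0.1013]
tcp_rot: [-2.91, 1.179, 0.0]
wrist_force: [0.1, 0.3, 0.1]
width: 1.001
```

```bash
python3 look.py c22
python3 - <<'E'
from yawfit import *
p=read_camera('side')
b=fit(p,(.5537,.0575),rng=np.arange(.4,1.6,.03),show='g1',lift=np.arange(.1,.124,.001));print(np.round(b[:3],3),np.round(np.mean(b[:20],0),3))
w=(262,165,307,210)
m=omask(p,w)[4::8,4::8];r,c=np.nonzero(m);Z=np.array([world(p,w[0]+a,w[1]+b_) for a,b_ in zip(c,r)]);print(np.percentile(Z[:,2],[50,75,90,95]))
E
```

```text
t 26.6167 pos [0.5535 0.0575 0.1013] yaw -2.3405990020016523 F [0.0504 0.2801 0.0923] Tq [-0.0029 -0.0303  0.0015] w 1.0005003824452898 q6 2.396763831858279
zmean [0.1169 0.117  0.1173]
[287.1981 191.1981 106.     186.     196.     285.7    190.    ]
[287.2184 191.1867 105.3333 186.     196.     283.9333 190.4333]
[[0.516 1.21  0.11 ]
 [0.515 1.21  0.109]
 [0.515 1.18  0.11 ]] [0.513 1.177 0.11 ]
[0.11958295 0.12503472 0.12673792 0.12838573]
```

View pics/g1.png

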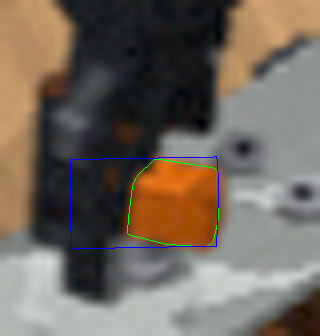

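Call:
play_rows --slide '[[0,0,0],[0,0,0],[0,0,0],[0,0,0],[0,0,0],[0,0,0],[0,0,0],[0,0,0],[0,0,0],[0,0,0],[0,0,0],[0,0,0]]' --delta_rot '[[0,0,-0.1],[0,0,-0.22],[0,0,-0.34],[0,0,-0.46],[0,0,-0.58],[0,0,-0.7],[0,0,-0.82],[0,0,-0.94],[0,0,-1.06],[0,0,-1.18],[0,0,-1.3],[0,0,-1.42]]'

```text
time: 27.97
tool_pos: [0.5535, 0.0576, 0.1012]
tcp_rot: [-2.972, -1.012, -0.002]
wrist_force: [-0.2, 0.4, -0.8]
width: 1.002
```

Call:
play_rows --slide '[[0,0,0],[0,0,0],[0,0,0],[0,0,0],[0,0,0],[0,0,0],[0,0,0],[0,0,0],[0,0,0],[0,0,0],[0,0,0],[0,0,0]]' --delta_rot '[[0,0,-0.12],[0,0,-0.24],[0,0,-0.36],[0,0,-0.48],[0,0,-0.6],[0,0,-0.72],[0,0,-0.84],[0,0,-0.96],[0,0,-1.08],[0,0,-1.2],[0,0,-1.32],[0,0,-1.44]]'

```text
time: 28.97
tool_pos: [0.5535, 0.0576, 0.1012]
tcp_rot: [-1.56, -2.726, -0.003]
wrist_force: [-0.5, 1.3, -0.3]
width: 1.002
```

```bash
python3 look.py c23
python3 - <<'E'
from yawfit import *
rowto([[.5537,.0577,.0995]],1.04)
p=read_camera('side')
b=fit(p,(.5537,.0575),rng=np.arange(.4,1.6,.03),show='g2',lift=np.arange(.1,.124,.001));print(np.round(b[:3],3),np.round(np.mean(b[:20],0),3))
E
```

```text
t 28.9667 pos [0.5535 0.0576 0.1012] yaw 0.5313275625857542 F [-0.4536  1.2753 -0.332 ] Tq [ 0.0093  0.0098 -0.017 ] w 1.0022079350266337 q6 -0.4751221745200948
zmean [0.1174 0.1172 0.1171]
[285.274  190.7945 146.     185.     196.     286.8    190.    ]
[285.2364 190.8045 146.6667 185.     196.     285.     190.1333]
[-0.0, 0.02, 0.17] [0.002, -0.001, -0.517]
[[0.718 1.06  0.113]
 [0.716 1.03  0.113]
 [0.715 1.09  0.113]] [0.714 0.958 0.113]
```

View pics/g2.png

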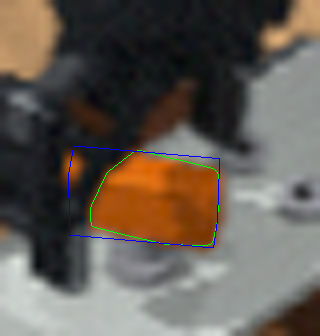

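Bar at about 1.05, as expected. Rotate on, close loosely, and lower a little.

Call:
play_rows --slide '[[0,0,0],[0,0,0.1],[0,0,0.15],[0,0,0.2],[0,0,0.2],[0,0,0.2]]' --delta_rot '[[0,0,-0.12],[0,0,-0.24],[0,0,-0.36],[0,0,-0.48],[0,0,-0.52],[0,0,-0.52]]'

```text
time: 29.82
tool_pos: [0.5535, 0.0576, 0.0992]
tcp_rot: [-0.819, -3.033, -0.003]
wrist_force: [-0.4, -0.4, -0.3]
width: 0.999
```

Call:
play_rows --slide '[[0,0,0],[0,0,0],[0,0,0],[0,0,0],[0,0,0],[0,0,0]]' --delta_rot '[[0,0,0],[0,0,0],[0,0,0],[0,0,0],[0,0,0],[0,0,0]]' --hand 0.26

```text
time: 30.32
tool_pos: [0.5535, 0.0576, 0.0992]
tcp_rot: [-0.82, -3.033, -0.003]
wrist_force: [0.7, 0.3, -0.4]
width: 0.262
```

Call:
play_rows --slide '[[0,0,0],[0,0,0],[0,0,0],[0,0,0],[0,0,0],[0,0,0],[0,0,0],[0,0,0],[0,0,0],[0,0,0],[0,0,0],[0,0,0]]' --delta_rot '[[0,0,0.1],[0,0,0.2],[0,0,0.3],[0,0,0.4],[0,0,0.5],[0,0,0.6],[0,0,0.7],[0,0,0.8],[0,0,0.9],[0,0,1.0],[0,0,1.1],[0,0,1.2]]'

```text
time: 31.32
tool_pos: [0.5542, 0.058, 0.0994]
tcp_rot: [-2.394, -2.034, -0.005]
wrist_force: [2.5, 2.1, -0.2]
width: 0.259
```

```bash
python3 look.py c24
```

```text
t 31.3167 pos [0.5542 0.058  0.0994] yaw -0.16225758205867905 F [ 2.5205  2.1245 -0.1906] Tq [ 0.2019 -0.3034  0.0147] w 0.25933902265934006 q6 0.2183715424891683
zmean [0.1198 0.1202 0.1203]
[284.8824 191.9118 102.     182.     200.     284.8    192.    ]
[284.8174 191.8321 101.5    182.     200.     284.7    190.85  ]
```

View pics/c24.png

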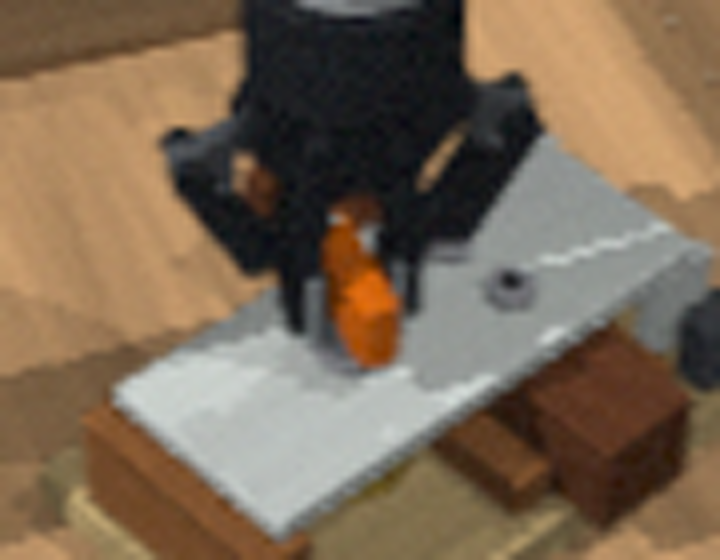

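Call:
play_rows --slide '[[0,-0.05,0],[0,-0.05,0],[0,-0.05,0],[0,-0.05,0],[0,-0.05,0],[0,-0.05,0],[0,-0.05,0],[0,-0.05,0],[0,-0.05,0],[0,-0.05,0],[0,-0.05,0],[0,-0.05,0]]' --delta_rot '[[0,0,0.1],[0,0,0.2],[0,0,0.3],[0,0,0.4],[0,0,0.5],[0,0,0.6],[0,0,0.7],[0,0,0.8],[0,0,0.9],[0,0,1.0],[0,0,1.1],[0,0,1.2]]'

```text
time: 32.62
tool_pos: [0.5535, 0.0577, 0.0994]
tcp_rot: [-3.122, -0.332, -0.003]
wrist_force: [1.4, 1.8, -0.5]
width: 0.261
```

Call:
play_rows --slide '[[0,0,0],[0,0,0],[0,0,0],[0,0,0],[0,0,0],[0,0,0],[0,0,0],[0,0,0],[0,0,0],[0,0,0],[0,0,0],[0,0,0]]' --delta_rot '[[0,0,0.1],[0,0,0.2],[0,0,0.3],[0,0,0.4],[0,0,0.5],[0,0,0.6],[0,0,0.7],[0,0,0.8],[0,0,0.9],[0,0,0.98],[0,0,0.98],[0,0,0.98]]'

```text
time: 33.62
tool_pos: [0.5533, 0.0578, 0.0992]
tcp_rot: [-2.912, 1.171, -0.0]
wrist_force: [1.4, 0.8, -2.0]
width: 0.259
```

```bash
python3 look.py c25
```

```text
t 33.6167 pos [0.5533 0.0578 0.0992] yaw -2.3356407453058776 F [ 1.4343  0.8319 -2.0031] Tq [ 0.1762 -0.2153  0.0501] w 0.25910905576065163 q6 2.391814781461929
zmean [0.1147 0.115  0.114 ]
[288.7937 192.0476  63.     187.     197.     284.3    189.7   ]
[288.7881 192.0468  63.     187.     196.6667 285.7    188.9333]
```

View pics/c25.png

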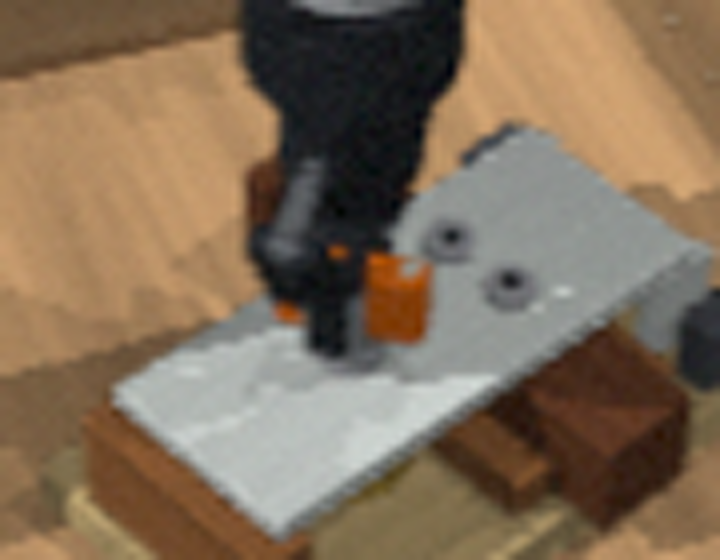

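Call:
play_rows --slide '[[0,0,0],[0,0,0],[0,0,0],[0,0,0],[0,0,0],[0,0,0],[0,0,0]]' --delta_rot '[[0,0,0],[0,0,0],[0,0,0],[0,0,0],[0,0,0],[0,0,0],[0,0,0]]' --hand 1

```text
time: 34.5
tool_pos: [0.5533, 0.0577, 0.0993]
tcp_rot: [-2.911, 1.175, -0.0]
wrist_force: [-0.5, -0.0, 0.6]
width: 0.998
```

Call:
play_rows --slide '[[0,0,0],[0,0,0],[0,0,0],[0,0,0],[0,0,0],[0,0,0],[0,0,0],[0,0,0],[0,0,0],[0,0,0],[0,0,0],[0,0,0]]' --delta_rot '[[0,0,-0.1],[0,0,-0.22],[0,0,-0.34],[0,0,-0.46],[0,0,-0.58],[0,0,-0.7],[0,0,-0.82],[0,0,-0.94],[0,0,-1.06],[0,0,-1.18],[0,0,-1.3],[0,0,-1.42]]'

```text
time: 35.5
tool_pos: [0.5533, 0.0577, 0.0993]
tcp_rot: [-2.971, -1.016, -0.003]
wrist_force: [0.3, -0.0, -0.6]
width: 0.998
```

Call:
play_rows --slide '[[0,0,0],[0,0,0],[0,0,0],[0,0,0],[0,0,0],[0,0,0],[0,0,0],[0,0,0],[0,0,0],[0,0,0],[0,0,0],[0,0,0]]' --delta_rot '[[0,0,-0.12],[0,0,-0.24],[0,0,-0.36],[0,0,-0.48],[0,0,-0.6],[0,0,-0.72],[0,0,-0.84],[0,0,-0.96],[0,0,-1.08],[0,0,-1.2],[0,0,-1.32],[0,0,-1.44]]'

```text
time: 36.5
tool_pos: [0.5533, 0.0577, 0.0993]
tcp_rot: [-1.556, -2.729, -0.004]
wrist_force: [-0.6, -0.2, 0.0]
width: 1.001
```

```bash
python3 look.py c26
python3 - <<'E'
from yawfit import *
rowto([[.5537,.0577,.098]],1.04)
p=read_camera('side')
b=fit(p,(.5537,.0575),rng=np.arange(.4,1.6,.03),show='g3',lift=np.arange(.1,.124,.001));print(np.round(b[:3],3),np.round(np.mean(b[:20],0),3))
E
```

```text
t 36.5 pos [0.5533 0.0577 0.0993] yaw 0.5340300508727708 F [-0.5936 -0.2298  0.    ] Tq [ 0.012   0.0236 -0.0102] w 1.0011437397273126 q6 -0.4778469647408044
zmean [0.1134 0.1138 0.114 ]
[285.0145 191.5797 138.     186.     197.     284.6    193.5   ]
[284.9616 191.5952 138.3333 186.     197.     283.9333 191.6333]
[-0.02, 0.03, 0.13] [0.003, -0.001, -0.514]
[[0.7   0.73  0.11 ]
 [0.7   0.76  0.11 ]
 [0.699 1.06  0.109]] [0.697 0.967 0.109]
```

View pics/g3.png

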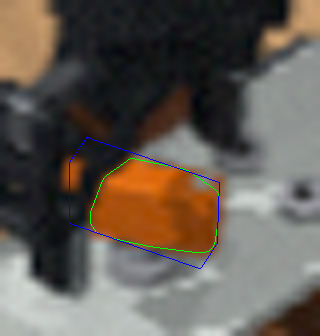

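Call:
play_rows --slide '[[0,0,0],[0,0,0.1],[0,0.03,0.13],[0,0.03,0.13],[0,0.03,0.13],[0,0.03,0.13]]' --delta_rot '[[0,0,-0.12],[0,0,-0.24],[0,0,-0.36],[0,0,-0.48],[0,0,-0.51],[0,0,-0.51]]'

```text
time: 37.35
tool_pos: [0.5536, 0.0579, 0.098]
tcp_rot: [0.83, 3.029, 0.004]
wrist_force: [-0.9, 0.3, 0.0]
width: 0.997
```

Call:
play_rows --slide '[[0,0,0],[0,0,0],[0,0,0],[0,0,0],[0,0,0],[0,0,0]]' --delta_rot '[[0,0,0],[0,0,0],[0,0,0],[0,0,0],[0,0,0],[0,0,0]]' --hand 0.26

```text
time: 37.85
tool_pos: [0.5535, 0.0578, 0.098]
tcp_rot: [0.831, 3.029, 0.004]
wrist_force: [-0.1, 0.2, 1.0]
width: 0.26
```

Call:
play_rows --slide '[[0,0,0],[0,0,0],[0,0,0],[0,0,0],[0,0,0],[0,0,0],[0,0,0],[0,0,0],[0,0,0],[0,0,0],[0,0,0],[0,0,0]]' --delta_rot '[[0,0,0.1],[0,0,0.2],[0,0,0.3],[0,0,0.4],[0,0,0.5],[0,0,0.6],[0,0,0.7],[0,0,0.8],[0,0,0.9],[0,0,1.0],[0,0,1.1],[0,0,1.2]]'

```text
time: 38.85
tool_pos: [0.5543, 0.0583, 0.0982]
tcp_rot: [-2.401, -2.025, -0.006]
wrist_force: [1.4, 1.7, -1.0]
width: 0.262
```

```bash
python3 look.py c27;python3 -c "
from h import *
rowto([[.5536,.0577,.098]],-.79)"
```

```text
t 38.85 pos [0.5543 0.0583 0.0982] yaw -0.16975318502606487 F [ 1.4139  1.7076 -0.9611] Tq [ 0.2369 -0.2585  0.0094] w 0.2622497819963315 q6 0.22608131755569563
zmean [0.1168 0.1167 0.1172]
[284.6082 192.2887  97.     182.     200.     283.7    190.5   ]
[284.5077 192.2274  95.     182.     200.     284.5667 190.6   ]
[-0.03, -0.02, 0.01] [0.0, -0.003, 0.627]
```

View pics/c27.png

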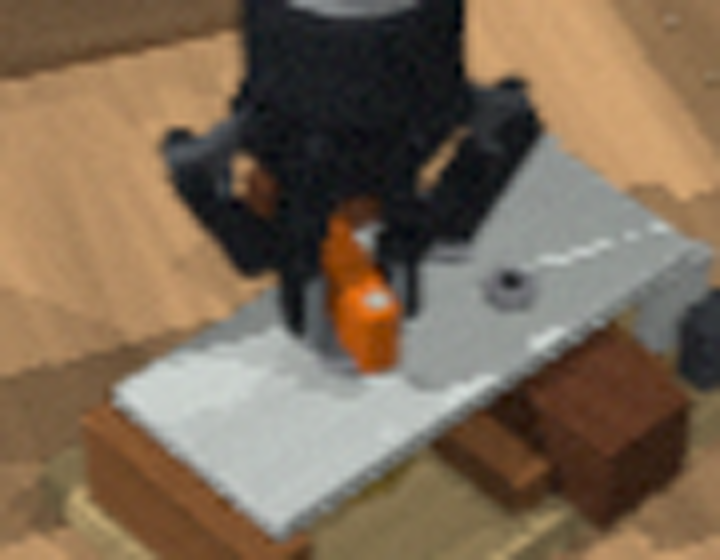

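Call:
play_rows --slide '[[-0.03,-0.02,0],[-0.03,-0.02,0],[-0.03,-0.02,0],[-0.03,-0.02,0],[-0.03,-0.02,0],[-0.03,-0.02,0],[-0.03,-0.02,0],[-0.03,-0.02,0],[-0.03,-0.02,0]]' --delta_rot '[[0,0,0.1],[0,0,0.2],[0,0,0.3],[0,0,0.4],[0,0,0.5],[0,0,0.6],[0,0,0.62],[0,0,0.62],[0,0,0.62]]'

```text
time: 39.9
tool_pos: [0.5538, 0.0576, 0.0983]
tcp_rot: [-2.898, -1.21, -0.005]
wrist_force: [1.2, 0.7, 0.1]
width: 0.259
```

Call:
play_rows --slide '[[0,0,0],[0,0,0],[0,0,0],[0,0,0],[0,0,0],[0,0,0]]' --delta_rot '[[0,0,0],[0,0,0],[0,0,0],[0,0,0],[0,0,0],[0,0,0]]' --hand 0.1 --force 30

```text
time: 40.4
tool_pos: [0.5538, 0.0573, 0.0983]
tcp_rot: [-2.898, -1.21, -0.004]
wrist_force: [1.8, -2.8, 0.8]
width: 0.18
```

```bash
python3 look.py c28
python3 - <<'E'
from yawfit import *
p=read_camera('side');w=(262,165,307,210)
m=omask(p,w)[4::8,4::8];r,c=np.nonzero(m);Z=np.array([world(p,w[0]+a,w[1]+b_) for a,b_ in zip(c,r)]);print(np.percentile(Z[:,2],[50,75,90,95]))
E
```

```text
t 40.4 pos [0.5538 0.0573 0.0983] yaw -0.7795511576076994 F [ 1.8072 -2.8     0.7611] Tq [-0.4748 -0.2082  0.0073] w 0.17964148321687073 q6 0.8355704555066351
zmean [0.116  0.116  0.1169]
[281.7077 193.4615  65.     185.     201.     284.1    190.9   ]
[281.7025 193.4068  65.     184.6667 200.6667 321.0667 248.0667]
[0.12068407 0.12281036 0.12385086 0.12488463]
```

View pics/c28.png

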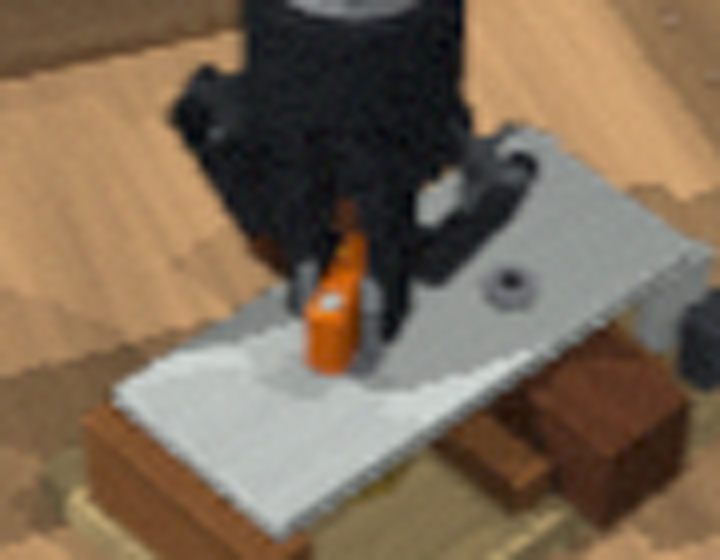

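Call:
play_rows --slide '[[0,0,0],[0,0,0],[0,0,0],[0,0,0],[0,0,0],[0,0,0]]' --delta_rot '[[0,0,0],[0,0,0],[0,0,0],[0,0,0],[0,0,0],[0,0,0]]' --hand 0 --force 50

```text
time: 41.25
tool_pos: [0.5538, 0.0573, 0.0983]
tcp_rot: [-2.898, -1.21, -0.004]
wrist_force: [1.4, -3.2, 0.2]
width: 0.177
```

```bash
python3 look.py c29
python3 - <<'E'
from yawfit import *
p=read_camera('side');o=[]
for x in (-.1,-.085,-.07,.03,.09):
    zs=[world(p,*proj(p,jw(x+dx,y,.076)))[2] for y in np.arange(-.035,.036,.005) for dx in(-.003,0,.003)]
    o.append(np.median(zs))
print(np.round(o,4))
save(p,'fin')
E
```

```text
t 41.25 pos [0.5538 0.0573 0.0983] yaw -0.7797449290283981 F [ 1.3998 -3.1639  0.1843] Tq [-0.5627 -0.2838 -0.02  ] w 0.17739909237732399 q6 0.8357572173433512
zmean [0.1166 0.1156 0.1163]
[281.6875 193.5781  64.     185.     201.     283.5    191.9   ]
[281.67   193.6024  63.6667 185.     201.     284.2667 190.7   ]
[0.0771 0.0772 0.0771 0.0801 0.0779]
```

View pics/fin.png

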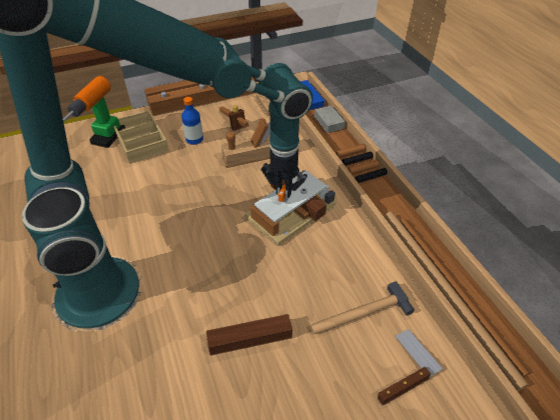

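```bash
python3 -c "
from workcell import *
print(finish_job())"
```

```text
the job is handed in; nothing more can be done
None
```

The job is handed in: the leaf is down on its rest, the screw is started about one full turn, and the T-grip is held at a 50 N setting. The whole run took about 41 s.

- **Leaf:** I pushed the nose down until it stopped with the fingertip at bench height 76 mm, with 36 N at the wrist. At the end its upper face still measured about 77 mm by camera depth.
- **Finding the thread:** I turned the screw backward in the 22 mm loose hold, with one regrip. The grip rose about 2 mm, then dropped about 6 mm.
- **Forward turn:** I then turned it clockwise with two loose regrips to one full turn from the drop angle. Each half turn sank the grip about 3.2 mm. The final grip height was 10 to 11 mm below its highest point, against 12 mm expected.
- **Final hold:** The fingers stopped at about 15 mm on the bar, and the side forces were about 3 N.

- **Disagreement with the description:** the drop came about 2.15 rad back from my estimate of the start angle, while the description says at most 1.8 rad. Part of that gap may be error in my visual angle estimates.
- **Uncertainty in the turn:** I only bracketed the drop angle to about ±0.05 rad, and turned about 0.2 rad past it before noticing. I corrected for that overshoot in the forward turn, so the one turn carries that uncertainty.
- **Everything else:** in the last side picture the rail and the other things on the bench look undisturbed.

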